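Load the sloping marking jig and lock its toggle clamp

ROBOT

A 6-joint arm with a two-finger parallel gripper is mounted at the origin on a cart in front of the work surface, level with it; the furniture and walls round the work are solid. World frame = base frame: x ahead of the robot, y to its left, z up, the work surface at z = 0. Lengths are in m, angles in rad, forces in N, time in s.
With the tool pointing down it reaches from about 0.3 to 0.875 m from the base axis. Payload 6.4 kg.
Tool frame: the origin (TCP) lies midway between the tips of the shut fingers; the grasp point (between the pads) lies ctrl.grip_depth behind it (ctrl.grip_depth is the distance from the TCP to the grasp point, in m); x points along the fingers, y is the direction in which the jaws open and shut, and the axes are right-handed (so a half turn about x gives the same grasp; the last joint's range is limited). The gripper opens to 85 mm and grips with 20 to 120 N. Pads are 22 mm wide; open, the fingers measure 114 mm over their backs; the gripper's body (76 mm by 85 mm) begins 54 mm behind the grasp point. The pads swing forward as they close: fully open they stand 13 mm farther back than shut.
Start: joints at [0.94, 0.181, 1.607, -0, 1.354, -0.206], TCP at [0.237, 0.524, 0.231] pointing down, gripper open.
Joint ranges: [-2.99, 2.99], [-0.89, 2.07], [0.3, 2.58], [-1.14, 4.28], [0, 2.63], [-3.12, 3.12]. Speed limits (rad/s): [2.57, 2.57, 3.01, 3.14, 3.14, 3.14].

INTERFACE

Orientations are given as a unit quaternion [w, x, y, z].
In Python, from bench import ctrl gives the robot as it stands.
- The arm moves only by the tool carry_out, never from a script. Its argument "motion" is one flat list of numbers, 7 for each row, row after row: the turn, a rotation vector about the tool's x, y, z in degrees, then the shift along the tool's x, y, z in m, then the gripper's target within -1 to 1 (shut at 1, half-way at 0, fully open at -1). A call has 1 to 10 rows; each row shifts and turns the pose as measured when the row begins, along the tool's axes as they then stand; what a row does not reach is not made up. A row lasts 1/10 s, in which the tool goes at most 50 mm and 8.59 degrees, less where a joint would pass 70% of its speed; a pose out of reach is approached as far as the arm can. A call with a gripper value outside its range is refused whole. The fingers move at their own pace and stop on an object; the grip force is fixed at half the most. Time passes only in rows, so rows that do not move let the fingers close. It gives the time, the measured TCP pose, the force and the opening at its end, in the units of the state.
- ctrl.get_obs(): the state, without advancing time (a new reading comes with each control period).
- ctrl.camera(name): name is "scene" or "side" or "wrist"; returns the picture (420x560x3 uint8, blue, green, red); there is no depth.
- ctrl.camera_params(name): a dict with "mtx" (3x3 intrinsics, pixels), "pose" (4x4, takes a point from camera to world coordinates); the wrist camera has in their place "hand_eye" (4x4, takes a point from camera to tool coordinates, whose origin is the TCP and whose axes are the tool frame's). Camera axes: x right, y down, z forward; pixel columns grow to the right and rows downward; lengths in m; the calibration is good to about 2 mm. A picture is of the moment at which its call begins: read the wrist's pose just before it. camera_params takes no time and is no camera call.
- ctrl.hand_in(): hands the job in, once; it reports no verdict.
Trained networks look in the newest picture that a camera, given by its name, has taken for a name from the list of things; names that differ only in an ending like _2 or _b are one class to them, and where a whole thing is asked for, a point or a joint stands for the part that bears it (a point fixed in the world has none). Each returns a list of dicts, best first, with "conf" (0 to 1); they miss things now and then, are a little off and sometimes report something else, mostly with a low value. They report only what shows in the picture. A call takes as long as a camera call.
- ctrl.boxes_of(camera, thing): "point" ([x, y, z] in m, in the coordinates of the camera as it stood for that picture, good to about 4 mm: the middle of the surface that is visible of it).
- ctrl.trace(camera, thing): "pixels" (420x560 bool, what is visible of it).
- ctrl.landmark_of(camera, thing): "point" ([x, y, z] in m, in the coordinates of the camera as it stood for that picture, good to about 4 mm: a listed point, or the origin of a listed thing).
The state is a dict: "time_s": time; "q": joint angles; "dq": joint speeds; "joint_efforts": joint torques, N m; "eef_pos": TCP position; "eef_rot": TCP orientation; "wrist_force": force on the tool from outside, world axes, zero at the start; "torque": the same for the moment, N m; "opening": opening from 0.0 (shut) to 1.0 (fully open).
Only numpy, scipy, OpenCV 4.12 (cv2) and the standard library are available. Lean on these libraries where they do the work, as an engineer would, in place of code of your own. Each camera call takes 0.05 s, during which the arm holds its last target. There are 200 camera calls.

TASK

Load the sloping marking jig for numbering: lay the handheld instrument gently into the nest between the four corner guides, face up and display end uphill, then lay the stencil plate flat on top of it between the same guides, feet down and its three windows at the downhill end. Last, push the upright handle of the toggle clamp uphill and down past its dead point, so that the clamp stays locked by itself with its pad pressing on the stencil. Do not drop either part, and leave the loose things round about where they are.

Things in the scene. Friction and masses are not known exactly. Their poses are not given: they have to be found in the camera images.
- nest: Nest of the jig, fixed: bare metal deck sloping up 25 deg, away from the robot. Origin: centre of the nest floor, 85 mm above the table; x uphill, y left, z out of the slope. Four black corner guides 33 mm high round a 144 x 72 mm space (2 mm play each side), lead-in tops. Both long sides are open for fingers (84 mm between guides, floor 62 mm to each side). Clamp stands uphill, x over 80 mm.
- instrument_center (a point): Centre of the loose yellow handheld instrument, 140 x 68 x 21 mm, 0.12 to 0.2 kg, lying face up on the table. x: towards its display end, y: across its width, z: out of its face. Grip it across its 68 mm width. Seated in the nest, this point is at 0, 0, 10.5 mm of the nest frame, with all axes along the nest's.
- instrument_display (a point): Point on the instrument's face at its display, 45 mm from its centre along x.
- stencil_center (a point): Centre of the loose stencil: bare steel plate 140 x 68 x 6 mm on two 4 mm rubber feet, with a black grip rib 44 (along x) x 14 x 34 mm upright at its middle; 44 mm high in all, 0.14 to 0.24 kg. This point is in the rib, 22 mm above the feet's underside; rib 10 to 44 mm above it. z up, -x towards the window end. Laid on the seated instrument it is at 0, 0, 43 mm of the nest frame, axes along the nest's.
- stencil_windows (a point): Point on the top of the stencil at the middle of its three small windows, 49 mm from its centre along -x.
- clamp_pad: Black rubber pad, 20 mm across, on the sprung spindle of the clamp bar; the bar stands up while the clamp is open. Locked, the pad presses on the stencil at x = 44 mm, y = 0 of the nest frame with about 11 N. Origin in the bar's end, 27 mm above the pad's face.
- handle_grip (a point): Middle of the clamp handle's black round grip, 18 mm thick, about 90 mm long, point at its axis. Way of this point in the nest frame (y = 0), x, z in mm: 132, 150 open, leaning a little to the robot; 178, 143; 194, 130; 195, 107; 197, 62 locked, lying back uphill. Push its downhill side uphill, then from above down on its stop; it falls over until the pad lands (195, 98), then must be pressed (some 3 N) until it snaps over.
- clamp_handle (a joint): Angle of the clamp handle against the clamp bar, rad: 0 open (as it starts), dead point 3.42, locked at its stop 3.48. With the parts in, the pad lands at about 3.1; let go short of the dead point, it springs back there.
- instrument: The instrument's body; origin at the centre of its underside, 10.5 mm below its centre; same axes.
- stencil: The stencil's body; origin at the centre of its underside, 22 mm below its centre; same axes.
- label_roll: White label roll, 68 mm across, 50 mm high, loose, standing near the front edge; bystander. Origin under its centre.
- tape_roll: Roll of marking tape, 92 mm across, 19 mm high, loose, far side; bystander. Origin under its centre.
- pen: Black marker pen, 138 x 19 mm, loose, left of the jig; bystander. Origin under its middle.

How it is judged:
On the way, in this order (a step that is already met when the one before it is completed fails the run):
1. the instrument lies in the nest, face up, display end uphill, let go (x of instrument_center in the frame of nest between -0.005 and 0.005 m and y of instrument_center in the frame of nest between -0.005 and 0.005 m and z of instrument_center in the frame of nest between 0.0075 and 0.0135 m and x of instrument_display in the frame of nest above 0.03 m and z of instrument_display in the frame of nest above 0.016 m and angle between the z axis of instrument_center and the z axis of nest, either way round below 0.06 rad and contact force between instrument and the fingers below 0.1 N), for 0.2 s.
2. the stencil lies flat on the instrument, windows downhill, let go (x of instrument_center in the frame of nest between -0.005 and 0.005 m and y of instrument_center in the frame of nest between -0.005 and 0.005 m and z of instrument_center in the frame of nest between 0.0075 and 0.0135 m and x of instrument_display in the frame of nest above 0.03 m and z of instrument_display in the frame of nest above 0.016 m and angle between the z axis of each of instrument_center, stencil_center and the z axis of nest, either way round below 0.06 rad and x of stencil_center in the frame of nest between -0.006 and 0.006 m and y of stencil_center in the frame of nest between -0.006 and 0.006 m and z of stencil_center in the frame of nest between 0.0395 and 0.0465 m and x of stencil_windows in the frame of nest below -0.03 m and contact force between stencil and the fingers below 0.1 N), for 0.2 s.
3. the clamp handle is past its dead point and the pad presses on the stencil (value of joint clamp_handle above 3.45 rad and contact force between clamp_pad and stencil above 5 N), for 0.2 s.
At the end, for the whole second after the job is handed in: instrument in the nest (within 5 mm, flat within 3 mm and 3.4 deg, display uphill), stencil flat on it (within 6 mm, 3.5 mm and 3.4 deg, windows downhill), both at rest; handle over 3.45 rad, pad pressing on the stencil with over 5 N (all of step 3 and x of instrument_center in the frame of nest between -0.005 and 0.005 m and y of instrument_center in the frame of nest between -0.005 and 0.005 m and z of instrument_center in the frame of nest between 0.0075 and 0.0135 m and x of instrument_display in the frame of nest above 0.03 m and z of instrument_display in the frame of nest above 0.016 m and angle between the z axis of each of instrument_center, stencil_center and the z axis of nest, either way round below 0.06 rad and x of stencil_center in the frame of nest between -0.006 and 0.006 m and y of stencil_center in the frame of nest between -0.006 and 0.006 m and z of stencil_center in the frame of nest between 0.0395 and 0.0465 m and x of stencil_windows in the frame of nest below -0.03 m and linear speed of each of instrument, stencil below 0.02 m/s); the robot touches nothing.
It fails at once if the instrument is dropped (faster than 0.4 m/s out of the fingers) (contact force between instrument and the fingers below 0.1 N and linear speed of instrument above 0.4 m/s).
It fails at once if the stencil is dropped (faster than 0.4 m/s out of the fingers) (contact force between stencil and the fingers below 0.1 N and linear speed of stencil above 0.4 m/s).
It fails at once if the label roll is moved by more than 3 cm (distance of label_roll from where it was at the start of the episode above 0.03 m).
It fails at once if the tape roll is moved by more than 3 cm (distance of tape_roll from where it was at the start of the episode above 0.03 m).
It fails at once if the pen is moved by more than 3 cm (distance of pen from where it was at the start of the episode above 0.03 m).
It also fails if it takes over 72 s, if anything falls off the work surface, if the arm or the gripper's body presses on something with over 40 N, if the wrist force passes 120 N, or if a joint passes its speed limit or range.

## Working session

There is one attempt and no reset: what is moved stays moved. The work goes in short steps, Python scripts to look and compute and a tool call to move; the robot and the scene stay as the last step left them, time stands still between calls to the robot, and variables do not carry over. Pictures are saved under pics/ and viewed, about 8 in all and at most 12, crops included, and the job is handed in when it is done.

Besides the shell and the picture viewer there is one more tool, called after "Call:" as a command line: name --argument value ..., lists and objects as JSON in quotes. carry_out: Moves the arm, as the interface text tells. Its arguments: {"type":"object","properties":{"motion":{"type":"array"}},"required":["motion"]}

```bash
ls; mkdir -p pics
cat > h.py <<'E'
import numpy as np, cv2
from scipy.spatial.transform import Rotation as R
from bench import ctrl
def rot(q): return R.from_quat([q[1],q[2],q[3],q[0]])
def tcp():
    o=ctrl.get_obs(); T=np.eye(4); T[:3,:3]=rot(o['eef_rot']).as_matrix(); T[:3,3]=o['eef_pos']; return T
def campose(name,T=None):
    p=ctrl.camera_params(name)
    return np.array(p['pose']) if 'pose' in p else (tcp() if T is None else T)@np.array(p['hand_eye'])
def look(name,pts,save=None):
    P=campose(name); im=ctrl.camera(name)
    if save: cv2.imwrite('pics/'+save,im)
    r={}
    for t in pts:
        d=ctrl.landmark_of(name,t)
        if d:
            w=P@np.r_[d[0]['point'],1]; r[t]=w[:3]; print(name,t,round(d[0]['conf'],2),w[:3].round(4))
        else: print(name,t,'none')
    return r
E
python3 - <<'E'
from h import *
o=ctrl.get_obs(); print(o['time_s'],o['eef_pos'],o['eef_rot'],o['opening'],ctrl.grip_depth)
print(tcp().round(3)); print(np.array(ctrl.camera_params('wrist')['hand_eye']).round(3))
N=['nest','instrument_center','instrument_display','stencil_center','stencil_windows','handle_grip','clamp_pad','label_roll','tape_roll','pen']
look('scene',N,'s1.png'); look('side',N,'d1.png')
a=cv2.imread('pics/s1.png');b=cv2.imread('pics/d1.png')
cv2.imwrite('pics/c1.png',cv2.resize(np.hstack([a,b]),(800,300)))
E
```

```text
pics
0.0 [0.236611   0.52345147 0.23037298] [ 0.69094626  0.14850249  0.69148304 -0.14963787] 1.0038924480689673 0.0187
[[-0.001  0.412  0.911  0.237]
 [-0.001  0.911 -0.412  0.523]
 [-1.    -0.002 -0.     0.23 ]
 [ 0.     0.     0.     1.   ]]
[[-0.    -0.313  0.95  -0.143]
 [ 1.     0.     0.     0.001]
 [-0.     0.95   0.313 -0.08 ]
 [ 0.     0.     0.     1.   ]]
scene nest 0.76 [0.4743 0.2316 0.0811]
scene instrument_center 0.69 [ 0.4278 -0.3707  0.0061]
scene instrument_display 0.67 [ 0.4675 -0.3458  0.0202]
scene stencil_center 0.59 [ 0.4263 -0.1727  0.027 ]
scene stencil_windows 0.81 [ 0.3779 -0.1513  0.0082]
scene handle_grip 0.52 [0.5248 0.2565 0.2787]
scene clamp_pad 0.36 [0.5408 0.2709 0.2198]
scene label_roll 0.71 [ 0.3954 -0.0245  0.0023]
scene tape_roll 0.65 [ 6.873e-01 -1.113e-01 -4.000e-04]
scene pen 0.66 [0.4018 0.3914 0.0013]
side nest 0.61 [0.4786 0.2275 0.0916]
side instrument_center 0.61 [ 0.4309 -0.3733  0.0125]
side instrument_display 0.72 [ 0.4666 -0.3412  0.0201]
side stencil_center 0.78 [ 0.4262 -0.173   0.0211]
side stencil_windows 0.7 [ 0.3836 -0.1447  0.0106]
side handle_grip 0.41 [0.5282 0.2537 0.2743]
side clamp_pad 0.43 [0.5457 0.2687 0.217 ]
side label_roll 0.81 [ 0.397  -0.0336  0.0012]
side tape_roll 0.9 [ 0.6821 -0.1094  0.0052]
side pen 0.86 [ 0.399   0.393  -0.0005]
```

View pics/c1.png

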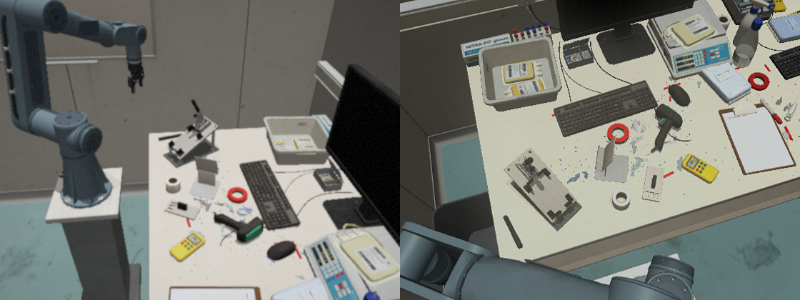

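The scene view shows the jig at about px (195,135) with its clamp uphill, and the stencil at (183,208). The yellow instrument is at (187,245) and the label roll at (172,186). All of this matches the network positions. Next I'll look at the nest from near.

```bash
cat >> h.py <<'E'
def pose(p,yaw,slope=0):
    "tool pose: fingers into the surface, tool z along heading yaw (deg) tilted up by slope"
    M=(R.from_euler('z',yaw,degrees=True)*R.from_euler('y',-slope,degrees=True)).as_matrix()
    T=np.eye(4); T[:3,:3]=np.c_[-M[:,2],M[:,1],M[:,0]]; T[:3,3]=p; return T
def plan(Tg,n,g,T=None):
    T=tcp() if T is None else T
    D=np.linalg.inv(T)@Tg; rv=R.from_matrix(D[:3,:3]).as_rotvec(degrees=True)
    print('total',rv.round(1),D[:3,3].round(4))
    A=T.copy(); rows=[]
    for k in range(1,n+1):
        B=np.eye(4); B[:3,:3]=T[:3,:3]@R.from_rotvec(rv*k/n,degrees=True).as_matrix(); B[:3,3]=T[:3,3]+(Tg[:3,3]-T[:3,3])*k/n
        d=np.linalg.inv(A)@B; A=B
        rows+=list(R.from_matrix(d[:3,:3]).as_rotvec(degrees=True).round(1)+0)+list(d[:3,3].round(4)+0)+[g]
    print([float(x) for x in rows])
E
python3 - <<'E'
from h import *
plan(pose([0.36,0.18,0.36],27),10,-1)
E
```

```text
total [-51.3   0.    0. ] [-0.1287 -0.2626  0.2538]
[-5.1, 0.0, 0.0, -0.0129, -0.0263, 0.0254, -1.0, -5.1, 0.0, 0.0, -0.0129, -0.0284, 0.0229, -1.0, -5.1, 0.0, 0.0, -0.0129, -0.0304, 0.0203, -1.0, -5.1, 0.0, 0.0, -0.0129, -0.0321, 0.0175, -1.0, -5.1, 0.0, 0.0, -0.0129, -0.0335, 0.0146, -1.0, -5.1, 0.0, 0.0, -0.0129, -0.0347, 0.0115, -1.0, -5.1, 0.0, 0.0, -0.0129, -0.0356, 0.0084, -1.0, -5.1, 0.0, 0.0, -0.0129, -0.0362, 0.0051, -1.0, -5.1, 0.0, 0.0, -0.0129, -0.0365, 0.0019, -1.0, -5.1, 0.0, 0.0, -0.0129, -0.0365, -0.0014, -1.0]
```

Call:
carry_out --motion '[-5.1, 0, 0, -0.013, -0.026, 0.025, -1, -5.1, 0, 0, -0.013, -0.028, 0.023, -1, -5.1, 0, 0, -0.013, -0.03, 0.02, -1, -5.1, 0, 0, -0.013, -0.032, 0.018, -1, -5.1, 0, 0, -0.013, -0.034, 0.015, -1, -5.1, 0, 0, -0.013, -0.035, 0.011, -1, -5.1, 0, 0, -0.013, -0.036, 0.008, -1, -5.1, 0, 0, -0.013, -0.036, 0.005, -1, -5.1, 0, 0, -0.013, -0.036, 0.002, -1, -5.1, 0, 0, -0.013, -0.036, -0.001, -1]'

```text
time_s: 2.1
eef_pos: [0.3656, 0.1732, 0.3643]
eef_rot: [0.684, -0.179, 0.684, 0.177]
wrist_force: [0.5, 0.6, 0.2]
opening: 0.998
```

Run:
```python
from h import *
print(ctrl.get_obs()['time_s'],tcp().round(3))
look('wrist',['nest','handle_grip','clamp_pad'],'w1.png')
```

```text
2.1 [[ 0.    -0.488  0.873  0.366]
 [-0.002  0.873  0.488  0.173]
 [-1.    -0.002 -0.001  0.364]
 [ 0.     0.     0.     1.   ]]
wrist nest 0.96 [0.4764 0.2295 0.0847]
wrist handle_grip none
wrist clamp_pad 0.56 [0.5407 0.2661 0.2137]
```

View pics/w1.png

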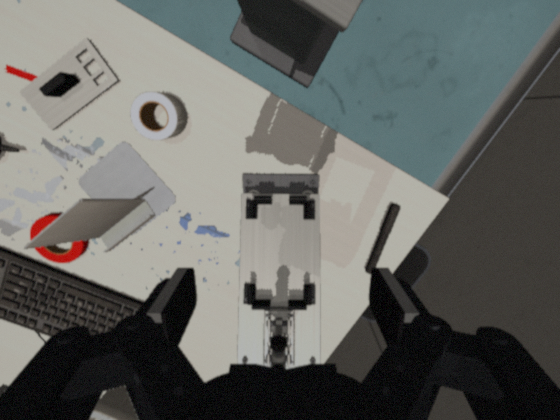

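The wrist view shows the nest with guides at about (258,208), (305,208), (256,293) and (309,293). The label roll is at (158,116) and the pen at (383,237). I'll refine the nest axis from the dark guide blobs.

Run:
```python
from h import *
im=cv2.imread('pics/w1.png'); g=cv2.cvtColor(im,6)
P=campose('wrist');K=np.array(ctrl.camera_params('wrist')['mtx'])
m=(g<60).astype(np.uint8); roi=np.zeros_like(m); roi[190:312,242:320]=1
n,l,s,c=cv2.connectedComponentsWithStats(m*roi)
for i in range(1,n):
    if s[i,4]>20: print(s[i],c[i].round(1))
def ray(px,n0,yaw,h):
    d=P[:3,:3]@np.linalg.inv(K)@np.r_[px,1]
    T=pose(n0,yaw,25); z=-T[:3,0]; p0=n0+z*h
    return P[:3,3]+d*(z@(p0-P[:3,3]))/(z@d)
b=[c[i] for i in range(1,n) if s[i,4]>60]; b=sorted(b,key=lambda q:q[1])[:4]
if len(b)==4:
    n0=np.array([.4764,.2295,.085])
    for h in (15,33):
        w=[ray(q,n0,29,h/1000) for q in b]
        M=pose(n0,29,25)[:3,:3]
        lo=(w[0]+w[1])/2;hi=(w[2]+w[3])/2
        print(h,[(M.T@(q-n0))[[2,1]].round(4) for q in w],lo.round(4),hi.round(4),'yaw',np.degrees(np.arctan2(*(hi-lo)[[1,0]])).round(2))
# project known nest inner corners
q=P[:3,:3];
```

```text
[258 190  47   4 153] [281.  191.2]
[247 195  24  23 310] [256.2 204.5]
[290 195  24  24 320] [304. 205.]
[245 283  69  28 784] [278.7 298.8]
15 [array([-0.0887,  0.0035]), array([-0.0684, -0.0342]), array([-0.0674,  0.0382]), array([ 0.0707, -0.0004])] [0.4161 0.1785 0.0654] [0.463  0.2437 0.0993] yaw 54.28
33 [array([-0.0854,  0.0036]), array([-0.0659, -0.0326]), array([-0.0649,  0.037 ]), array([ 0.0676, -0.0001])] [0.4113 0.1768 0.0829] [0.4563 0.2395 0.1155] yaw 54.28
```

```bash
cat >> h.py <<'E'
N0=np.array([.4764,.2300,.085]); NY=28.6
def nest(x,y,z,n0=None,yaw=None):
    n0=N0 if n0 is None else n0; yaw=NY if yaw is None else yaw
    T=pose(n0,yaw,25); M=T[:3,:3]; T[:3,3]=n0+M[:,2]*x+M[:,1]*y-M[:,0]*z; return T
E
python3 - <<'E'
from h import *
plan(nest(-.04,0,.2),4,-1)
E
```

```text
total [  0.2 -25.    0.1] [ 0.1144 -0.0038  0.0032]
[0.0, -6.3, 0.0, 0.0286, -0.001, 0.0008, -1.0, 0.0, -6.3, 0.0, 0.0285, -0.001, -0.0023, -1.0, 0.0, -6.3, 0.0, 0.0281, -0.001, -0.0054, -1.0, 0.0, -6.3, 0.0, 0.0273, -0.001, -0.0084, -1.0]
```

Call:
carry_out --motion '[0, -6.3, 0, 0.029, -0.001, 0.001, -1, 0, -6.3, 0, 0.028, -0.001, -0.002, -1, 0, -6.3, 0, 0.028, -0.001, -0.005, -1, 0, -6.3, 0, 0.027, -0.001, -0.008, -1, 0, 0, 0, 0, 0, 0, -1]'

```text
time_s: 2.8
eef_pos: [0.3664, 0.1795, 0.2391]
eef_rot: [0.818, -0.13, 0.518, 0.213]
wrist_force: [-0.5, -0.6, -1.0]
opening: 1.002
```

Run:
```python
from h import *
T=tcp();print((np.linalg.inv(nest(0,0,0))@T).round(3))
look('wrist',['nest','handle_grip','clamp_pad'],'w2.png')
im=cv2.imread('pics/w2.png'); 
# overlay predicted guide corners at floor & top
P=campose('wrist');K=np.array(ctrl.camera_params('wrist')['mtx'])
for h,c in ((0,(0,0,255)),(.033,(0,255,0))):
  for x in (-.072,.072):
    for y in (-.036,.036):
      p=np.linalg.inv(P)@np.r_[nest(x,y,h)[:3,3],1]; u=K@p[:3]; u=u[:2]/u[2]; print(h,x,y,u.round(1)); cv2.circle(im,tuple(int(v) for v in u),2,c,-1)
cv2.imwrite('pics/w2o.png',im)
```

```text
[[ 1.    -0.01  -0.008 -0.191]
 [ 0.01   1.     0.001  0.008]
 [ 0.008 -0.001  1.    -0.044]
 [ 0.     0.     0.     1.   ]]
wrist nest 0.82 [0.4765 0.2312 0.085 ]
wrist handle_grip none
wrist clamp_pad 0.71 [0.5413 0.265  0.216 ]
0 -0.072 -0.036 [246.5 141.5]
0 -0.072 0.036 [311.4 141.9]
0 0.072 -0.036 [250.3 256.9]
0 0.072 0.036 [307.  257.2]
0.033 -0.072 -0.036 [242.9 145.5]
0.033 -0.072 0.036 [314.4 146. ]
0.033 0.072 -0.036 [247.5 270.6]
0.033 0.072 0.036 [309.2 270.9]
```

View pics/w2o.png

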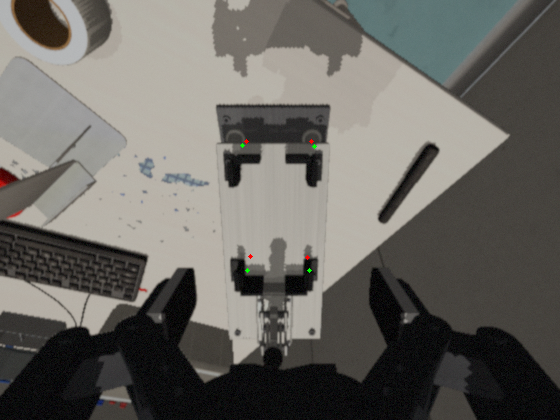

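The guide corners I predicted (dots) sit about 18 px above the guides seen at rows 163 and 277, so the model needs checking. I'll project known points into both pictures.

Run:
```python
from h import *
K=np.array(ctrl.camera_params('wrist')['mtx']);print(K, ctrl.camera_params('wrist').keys(), np.array(ctrl.camera_params('wrist')['hand_eye']))
T1=np.eye(4);T1[:3,:3]=rot([0.684,-0.179,0.684,0.177]).as_matrix();T1[:3,3]=[.3656,.1732,.3643]
def proj(P,w):
    p=np.linalg.inv(P)@np.r_[w,1];u=K@p[:3];return (u[:2]/u[2]).round(1)
P2=campose('wrist');P1=campose('wrist',T1)
for n,w in (('lo top',nest(-.072,0,.033)),('up floor',nest(.072,0,0)),('up top',nest(.072,0,.033)),('c',nest(0,0,0))):
    print(n,proj(P1,w[:3,3]),proj(P2,w[:3,3]))
print('pen',proj(P1,[.4,.392,.019]),proj(P2,[.4,.392,.019]),'label top',proj(P1,[.397,-.029,.05]),proj(P2,[.397,-.029,.05]))
o=ctrl.get_obs();print(o['eef_pos'],o['eef_rot'],o['dq'])
m=ctrl.trace('wrist','pen'); 
if m: print('pen mask',np.argwhere(m[0]['pixels']).mean(0)[::-1])
m=ctrl.trace('wrist','nest')
if m: a=np.argwhere(m[0]['pixels']); print('nest mask',a.mean(0)[::-1],a.min(0)[::-1],a.max(0)[::-1])
```

```text
[[301.57380451   0.         282.39579504]
 [  0.         301.57380451 209.92811253]
 [  0.           0.           1.        ]] dict_keys(['mtx', 'hand_eye']) [[-8.99923896e-04 -3.13312929e-01  9.49649513e-01 -1.42302413e-01]
 [ 9.99999552e-01 -5.60149137e-04  7.62830408e-04  4.79644825e-04]
 [ 2.92940725e-04  9.49649775e-01  3.13313293e-01 -7.98285681e-02]
 [ 0.00000000e+00  0.00000000e+00  0.00000000e+00  1.00000000e+00]]
lo top [279.9 200.8] [278.7 145.8]
up floor [279.  298.3] [278.7 257.1]
up top [278.8 302.4] [278.4 270.8]
c [279.5 250.3] [278.8 203.3]
pen [381.5 240.1] [409.7 176.5] label top [149.9 116.9] [47.5  0.7]
[0.37654557 0.17930367 0.25374725] [ 0.8232412  -0.13291024  0.50968363  0.21173427] [-0.00462066  0.0071213  -0.01973956  0.00275237 -0.00497674 -0.01300605]
pen mask [409.80358598 179.6193969 ]
nest mask [273.57684302 239.55152718] [216 141] [330 366]
```

The arm was still settling when w2 was taken: the pose read afterwards differs by 18 mm. I'll re-measure at rest.

Run:
```python
from h import *
ctrl.camera('wrist')
look('wrist',['nest','nest'],'w3.png')
P=campose('wrist');K=np.array(ctrl.camera_params('wrist')['mtx'])
print(tcp()[:3,3])
im=cv2.imread('pics/w3.png');H=[]
# rectify: top plane of guides z=.033, 3 px/mm, window +-100 x +-60 mm ; and floor plane
out=[]
for h in (.033,0):
    s=3.; 
    obj=np.array([[-.1,-.06],[-.1,.06],[.1,.06],[.1,-.06]],float); px=[]
    for x,y in obj:
        p=np.linalg.inv(P)@np.r_[nest(x,y,h)[:3,3],1];u=K@p[:3];px.append(u[:2]/u[2])
    dst=np.float32([[(y+.06)*s*1000,(x+.1)*s*1000] for x,y in obj])
    w=cv2.warpPerspective(im,cv2.getPerspectiveTransform(np.float32(px),dst),(360,600))
    cv2.rectangle(w,(72,84),(288,516),(0,0,255),1); out.append(w)
cv2.imwrite('pics/w3r.png',np.hstack(out))
```

```text
wrist nest 0.62 [0.4767 0.2274 0.0857]
wrist nest 0.62 [0.4767 0.2274 0.0857]
[0.37500383 0.17892752 0.25070856]
```

View pics/w3r.png

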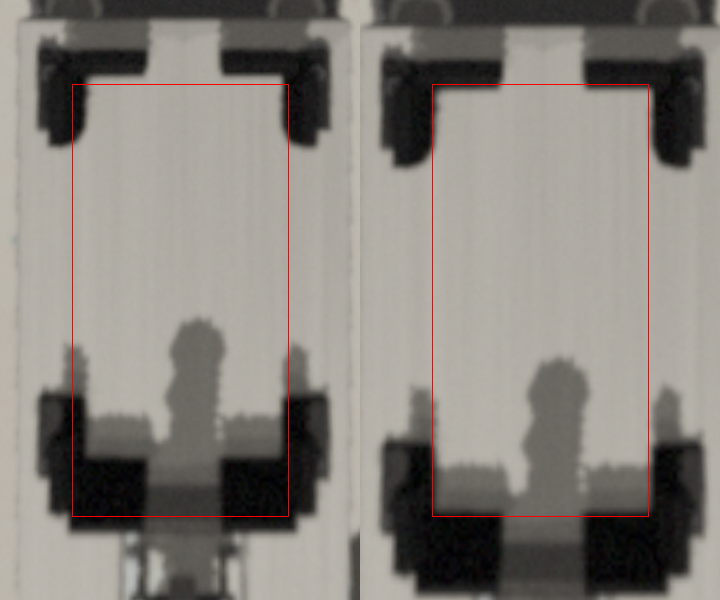

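The rectified floor view shows the guides' inner edges at columns 433–652 and rows 86–515, against the expected 432–648 and 84–516. The nest pose is therefore right to about 1 mm (y +0.6 mm). Now to the instrument.

```bash
sed -i 's/^N0=.*/N0=np.array([.4764,.2300,.085])+.0006*np.array([-.479,.878,0]); NY=28.6/' h.py
python3 - <<'E'
from h import *
plan(pose([.43,-.372,.22],38),16,-1)
E
```

```text
total [-8.9 26.2  2.1] [-0.0686 -0.5087 -0.2097]
[-0.6, 1.6, 0.1, -0.0043, -0.0318, -0.0131, -1.0, -0.6, 1.6, 0.1, -0.004, -0.0317, -0.0135, -1.0, -0.6, 1.6, 0.1, -0.0037, -0.0315, -0.0139, -1.0, -0.6, 1.6, 0.1, -0.0033, -0.0314, -0.0144, -1.0, -0.6, 1.6, 0.1, -0.003, -0.0312, -0.0147, -1.0, -0.6, 1.6, 0.1, -0.0026, -0.0311, -0.0151, -1.0, -0.6, 1.6, 0.1, -0.0023, -0.0309, -0.0155, -1.0, -0.6, 1.6, 0.1, -0.0019, -0.0308, -0.0159, -1.0, -0.6, 1.6, 0.1, -0.0015, -0.0306, -0.0162, -1.0, -0.6, 1.6, 0.1, -0.0011, -0.0304, -0.0165, -1.0, -0.6, 1.6, 0.1, -0.0007, -0.0303, -0.0169, -1.0, -0.6, 1.6, 0.1, -0.0003, -0.0301, -0.0172, -1.0, -0.6, 1.6, 0.1, 0.0001, -0.0299, -0.0175, -1.0, -0.6, 1.6, 0.1, 0.0006, -0.0298, -0.0177, -1.0, -0.6, 1.6, 0.1, 0.001, -0.0296, -0.018, -1.0, -0.6, 1.6, 0.1, 0.0015, -0.0294, -0.0183, -1.0]
```

Call:
carry_out --motion '[-0.6, 1.6, 0.1, -0.006, -0.032, -0.013, -1, -0.6, 1.6, 0.1, -0.006, -0.032, -0.0135, -1, -0.6, 1.6, 0.1, -0.006, -0.032, -0.014, -1, -0.6, 1.6, 0.1, -0.0033, -0.031, -0.0144, -1, -0.6, 1.6, 0.1, -0.003, -0.031, -0.0147, -1, -0.6, 1.6, 0.1, -0.0026, -0.031, -0.015, -1, -0.6, 1.6, 0.1, -0.0023, -0.031, -0.0155, -1, -0.6, 1.6, 0.1, -0.0019, -0.031, -0.016, -1, -0.6, 1.6, 0.1, -0.0015, -0.031, -0.016, -1, -0.6, 1.6, 0.1, -0.0011, -0.03, -0.0165, -1]'

```text
time_s: 4.3
eef_pos: [0.4143, -0.1777, 0.2435]
eef_rot: [0.73, -0.205, 0.611, 0.228]
wrist_force: [0.2, 0.0, -1.2]
opening: 0.996
```

Run:
```python
from h import *
print(tcp()[:3,3]); plan(pose([.43,-.372,.22],38),8,-1)
```

```text
[ 0.41430952 -0.17772045  0.24345141]
total [-2.1  9.8  1.4] [ 0.0094 -0.1663 -0.1039]
[-0.3, 1.2, 0.2, 0.0012, -0.0208, -0.013, -1.0, -0.3, 1.2, 0.2, 0.0014, -0.0207, -0.0131, -1.0, -0.3, 1.2, 0.2, 0.0016, -0.0207, -0.0131, -1.0, -0.3, 1.2, 0.2, 0.0018, -0.0206, -0.0132, -1.0, -0.3, 1.2, 0.2, 0.002, -0.0206, -0.0132, -1.0, -0.3, 1.2, 0.2, 0.0023, -0.0205, -0.0133, -1.0, -0.3, 1.2, 0.2, 0.0025, -0.0205, -0.0133, -1.0, -0.3, 1.2, 0.2, 0.0027, -0.0204, -0.0134, -1.0]
```

Call:
carry_out --motion '[-0.3, 1.4, 0.2, 0.001, -0.025, -0.016, -1, -0.3, 1.4, 0.2, 0.001, -0.025, -0.016, -1, -0.3, 1.4, 0.2, 0.002, -0.025, -0.015, -1, -0.3, 1.4, 0.2, 0.002, -0.025, -0.015, -1, -0.3, 1.4, 0.2, 0.002, -0.025, -0.015, -1, -0.3, 1.4, 0.2, 0.002, -0.02, -0.013, -1, -0.3, 1.2, 0.2, 0.002, -0.012, -0.008, -1, 0, 0, 0, 0, -0.004, -0.003, -1, 0, 0, 0, 0, 0, 0, -1, 0, 0, 0, 0, 0, 0, -1]'

```text
time_s: 5.3
eef_pos: [0.4396, -0.3769, 0.2222]
eef_rot: [0.665, -0.225, 0.676, 0.223]
wrist_force: [-0.2, 1.0, -0.9]
opening: 1.0
```

Run:
```python
from h import *
print(tcp()[:3,3])
look('wrist',['instrument_center','instrument_display'],'w4.png')
print(tcp()[:3,3])
im=cv2.imread('pics/w4.png');P=campose('wrist');K=np.array(ctrl.camera_params('wrist')['mtx'])
m=ctrl.trace('wrist','instrument_center')[0]['pixels'].astype(np.uint8)
r=cv2.minAreaRect(np.argwhere(m)[:,::-1].astype(np.float32)); print(r)
def tb(px,z):
    d=P[:3,:3]@np.linalg.inv(K)@np.r_[px,1]; return P[:3,3]+d*(z-P[2,3])/d[2]
b=[tb(q,.021) for q in cv2.boxPoints(r)]; b=np.array(b); print(b.round(4),b.mean(0))
for i in range(4):
    e=b[(i+1)%4]-b[i]; print(np.linalg.norm(e).round(4),np.degrees(np.arctan2(e[1],e[0])).round(2))
cv2.drawContours(im,[cv2.boxPoints(r).astype(int)],0,(0,0,255),1);cv2.imwrite('pics/w4o.png',im)
```

```text
[ 0.43962201 -0.37688376  0.22215896]
wrist instrument_center 0.9 [ 0.4303 -0.3683  0.0118]
wrist instrument_display 0.69 [ 0.4652 -0.34    0.0219]
[ 0.43958785 -0.37672486  0.22253389]
((291.5, 176.5), (115.0, 59.0), 90.0)
[[ 0.3933 -0.4381  0.021 ]
 [ 0.3544 -0.3864  0.021 ]
 [ 0.4596 -0.3007  0.021 ]
 [ 0.5032 -0.3588  0.021 ]] [ 0.42763732 -0.37098231  0.021     ]
0.0647 126.96
0.1357 39.15
0.0726 -53.11
0.1355 -144.19
```

View pics/w4o.png

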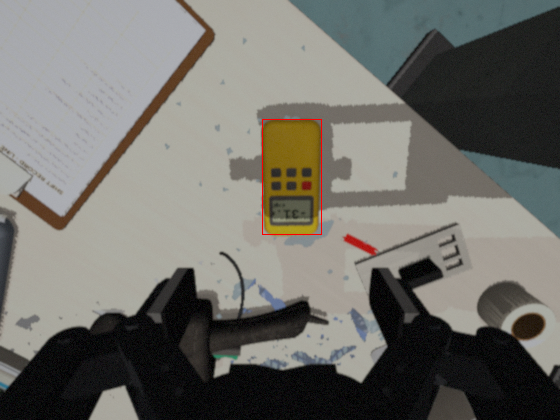

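The instrument is at px 262–321 × 119–236 with its display end at row 210 (away from the robot) and is clear of its neighbours. Its centre is about (0.428, -0.370), yaw 37.5°. Descending.

Run:
```python
from h import *
plan(pose([.428,-.3702,.035],37.5),9,-1)
```

```text
total [-0.5 -0.9 -0.1] [ 0.1877  0.0118 -0.0024]
[-0.1, -0.1, 0.0, 0.0209, 0.0013, -0.0003, -1.0, -0.1, -0.1, 0.0, 0.0209, 0.0013, -0.0003, -1.0, -0.1, -0.1, 0.0, 0.0209, 0.0013, -0.0003, -1.0, -0.1, -0.1, 0.0, 0.0209, 0.0013, -0.0004, -1.0, -0.1, -0.1, 0.0, 0.0208, 0.0013, -0.0004, -1.0, -0.1, -0.1, 0.0, 0.0208, 0.0013, -0.0004, -1.0, -0.1, -0.1, 0.0, 0.0208, 0.0013, -0.0005, -1.0, -0.1, -0.1, 0.0, 0.0208, 0.0014, -0.0005, -1.0, -0.1, -0.1, 0.0, 0.0208, 0.0014, -0.0005, -1.0]
```

Call:
carry_out --motion '[-0.1, -0.1, 0, 0.03, 0.002, -0.0003, -1, -0.1, -0.1, 0, 0.03, 0.002, -0.0004, -1, -0.1, -0.1, 0, 0.03, 0.002, -0.0004, -1, -0.1, -0.1, 0, 0.03, 0.002, -0.0004, -1, -0.1, -0.2, 0, 0.03, 0.002, -0.0005, -1, 0, -0.2, 0, 0.018, 0.001, -0.0004, -1, 0, 0, 0, 0.01, 0.001, 0, -1, 0, 0, 0, 0, 0, 0, -1, 0, 0, 0, 0, 0, 0, -1]'

```text
time_s: 6.4
eef_pos: [0.4347, -0.3667, 0.0447]
eef_rot: [0.669, -0.229, 0.672, 0.221]
wrist_force: [0.9, -0.2, 0.1]
opening: 1.001
```

Run:
```python
from h import *
print(tcp()[:3,3]); plan(pose([.428,-.3702,-.004],37.5),4,-1)
```

```text
[ 0.43473333 -0.36670816  0.04465571]
total [-0.4 -0.5  0.5] [ 0.0487  0.0017 -0.0071]
[-0.1, -0.1, 0.1, 0.0122, 0.0004, -0.0018, -1.0, -0.1, -0.1, 0.1, 0.0122, 0.0004, -0.0018, -1.0, -0.1, -0.1, 0.1, 0.0122, 0.0004, -0.0018, -1.0, -0.1, -0.1, 0.1, 0.0122, 0.0004, -0.0018, -1.0]
```

Call:
carry_out --motion '[-0.1, -0.1, 0.1, 0.008, 0.0005, -0.002, -1, -0.1, -0.1, 0.1, 0.01, 0.0005, -0.002, -1, -0.1, -0.1, 0.1, 0.01, 0.0004, -0.0018, -1, -0.1, -0.1, 0.1, 0.008, 0.0004, -0.0012, -1, 0, 0, 0, 0.004, 0, 0, -1, 0, 0, 0, 0.002, 0, 0, -1, 0, 0, 0, 0, 0, 0, -1]'

```text
time_s: 7.1
eef_pos: [0.433, -0.3692, 0.0021]
eef_rot: [0.668, -0.229, 0.673, 0.221]
wrist_force: [-0.5, -0.0, 0.3]
opening: 0.999
```

Run:
```python
from h import *
print(tcp()[:3,3],ctrl.get_obs()['wrist_force']); plan(pose([.428,-.3702,-.004],37.5),1,-1)
```

```text
[ 0.43302711 -0.36919246  0.00210489] [-0.50808718 -0.02312671  0.27876126]
total [-0.4 -0.6  0.4] [ 0.0061  0.0023 -0.0046]
[-0.4, -0.6, 0.4, 0.0061, 0.0023, -0.0046, -1.0]
```

Call:
carry_out --motion '[-0.3, -0.5, 0.3, 0.004, 0.002, -0.005, -1, -0.1, -0.1, 0.1, 0.003, 0, -0.001, -1, 0, 0, 0, 0.001, 0, 0, -1, 0, 0, 0, 0, 0, 0, 1, 0, 0, 0, 0, 0, 0, 1, 0, 0, 0, 0, 0, 0, 1, 0, 0, 0, 0, 0, 0, 1, 0, 0, 0, 0, 0, 0, 1]'

```text
time_s: 7.9
eef_pos: [0.4314, -0.3687, -0.0055]
eef_rot: [0.667, -0.226, 0.674, 0.223]
wrist_force: [0.2, 0.7, -0.2]
opening: 0.783
```

Run:
```python
from h import *
o=ctrl.get_obs();print(tcp()[:3,3],o['wrist_force'],o['opening']); plan(pose([.428,-.3702,-.004],37.5),1,-1)
```

```text
[ 0.43142155 -0.36874505 -0.00545166] [ 0.17449446  0.65961934 -0.19730534] 0.7834780718156826
total [-0.5 -0.7  0.1] [-0.0014  0.0009 -0.0036]
[-0.5, -0.7, 0.1, -0.0014, 0.0009, -0.0036, -1.0]
```

Call:
carry_out --motion '[0, 0, 0, -0.01, 0, 0, 1, 0, 0, 0, -0.02, 0, 0, 1, 0, 0, 0, -0.03, 0, 0, 1, 0, 0, 0, -0.035, 0, 0, 1, 0, 0, 0, -0.035, 0, 0, 1, 0, 0, 0, -0.035, 0, 0, 1, 0, 0, 0, -0.03, 0, 0, 1, 0, 0, 0, -0.01, 0, 0, 1, 0, 0, 0, 0, 0, 0, 1, 0, 0, 0, 0, 0, 0, 1]'

```text
time_s: 8.9
eef_pos: [0.4316, -0.3646, 0.2089]
eef_rot: [0.666, -0.225, 0.675, 0.224]
wrist_force: [-1.1, 0.1, -1.5]
opening: 0.779
```

```bash
cat >> h.py <<'E'
def rect(name,Tp,off,hw,fn,s=3.,rects=(),im=None):
    "rectified view of the plane tool-x=off in frame Tp (cols = y, rows = z), window +-hw (z,y) m"
    P=campose(name); im=ctrl.camera(name) if im is None else im; K=np.array(ctrl.camera_params(name)['mtx'])
    hz,hy=hw; c=np.array([[-hz,-hy],[-hz,hy],[hz,hy],[hz,-hy]]); px=[]
    for z,y in c:
        p=np.linalg.inv(P)@Tp@np.array([off,y,z,1]); u=K@p[:3]; px.append(u[:2]/u[2])
    d=np.float32([[(y+hy)*s*1000,(z+hz)*s*1000] for z,y in c])
    w=cv2.warpPerspective(im,cv2.getPerspectiveTransform(np.float32(px),d),(int(2*hy*s*1000),int(2*hz*s*1000)))
    for a,b in rects: cv2.rectangle(w,(int((hy-b)*s*1e3),int((hz-a)*s*1e3)),(int((hy+b)*s*1e3),int((hz+a)*s*1e3)),(0,0,255),1)
    cv2.imwrite('pics/'+fn,w)
E
python3 - <<'E'
from h import *
o=ctrl.get_obs();T=tcp();print(T[:3,3],o['wrist_force'],o['opening'])
r=look('wrist',['instrument_center','instrument_display'],'w5.png')
for k in r: print(k,(np.linalg.inv(T)@np.r_[r[k],1])[:3].round(4))
rect('wrist',T,-.0055-.021+.011,(.1,.06),'w5r.png',rects=[(.07,.034)])
E
```

```text
[ 0.43159037 -0.3646018   0.20890153] [-1.05798178  0.11487454 -1.45190341] 0.7791861188991412
wrist instrument_center 0.62 [ 0.4288 -0.3643  0.2263]
wrist instrument_display 0.72 [ 0.4672 -0.3375  0.2353]
instrument_center [-0.0174  0.0019 -0.0022]
instrument_display [-0.027   0.0003  0.0444]
```

View pics/w5r.png

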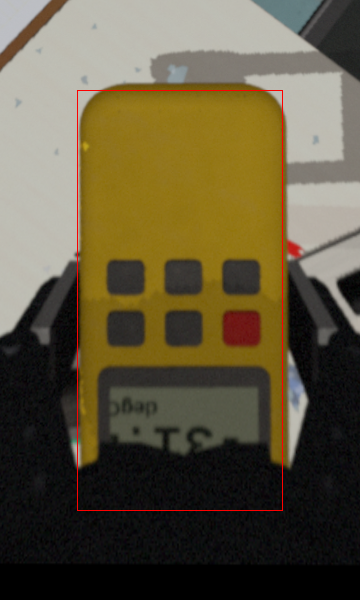

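The rectified wrist view shows the instrument gripped squarely, with its tail edge at row 85 and side edges at columns 80/288. Its centre is about -2.5 mm along tool z. Next I carry it to above the nest.

Run:
```python
from h import *
T=nest(-.06,-.001,.19); print(T[:3,3]); plan(T,16,1)
```

```text
[0.35834811 0.16518054 0.23184138]
total [  8.2 -25.6  -2. ] [-0.0249  0.4668  0.2601]
[0.5, -1.6, -0.1, -0.0016, 0.0292, 0.0163, 1.0, 0.5, -1.6, -0.1, -0.0012, 0.0293, 0.016, 1.0, 0.5, -1.6, -0.1, -0.0008, 0.0295, 0.0158, 1.0, 0.5, -1.6, -0.1, -0.0004, 0.0296, 0.0155, 1.0, 0.5, -1.6, -0.1, -0.0001, 0.0297, 0.0153, 1.0, 0.5, -1.6, -0.1, 0.0003, 0.0299, 0.015, 1.0, 0.5, -1.6, -0.1, 0.0007, 0.03, 0.0147, 1.0, 0.5, -1.6, -0.1, 0.001, 0.0301, 0.0144, 1.0, 0.5, -1.6, -0.1, 0.0013, 0.0303, 0.0141, 1.0, 0.5, -1.6, -0.1, 0.0017, 0.0304, 0.0138, 1.0, 0.5, -1.6, -0.1, 0.002, 0.0305, 0.0135, 1.0, 0.5, -1.6, -0.1, 0.0023, 0.0306, 0.0132, 1.0, 0.5, -1.6, -0.1, 0.0026, 0.0308, 0.0128, 1.0, 0.5, -1.6, -0.1, 0.0028, 0.0309, 0.0125, 1.0, 0.5, -1.6, -0.1, 0.0031, 0.031, 0.0121, 1.0, 0.5, -1.6, -0.1, 0.0034, 0.0311, 0.0117, 1.0]
```

Call:
carry_out --motion '[0.5, -1.6, -0.1, -0.003, 0.02, 0.011, 1, 0.5, -1.6, -0.1, -0.003, 0.029, 0.016, 1, 0.5, -1.6, -0.1, -0.003, 0.03, 0.016, 1, 0.5, -1.6, -0.1, -0.002, 0.03, 0.0155, 1, 0.5, -1.6, -0.1, -0.001, 0.03, 0.015, 1, 0.5, -1.6, -0.1, 0, 0.03, 0.015, 1, 0.5, -1.6, -0.1, 0.001, 0.03, 0.0147, 1, 0.5, -1.6, -0.1, 0.001, 0.03, 0.0144, 1, 0.5, -1.6, -0.1, 0.001, 0.03, 0.014, 1, 0.5, -1.6, -0.1, 0.002, 0.03, 0.014, 1]'

```text
time_s: 10.1
eef_pos: [0.381, -0.0325, 0.2225]
eef_rot: [0.765, -0.156, 0.584, 0.221]
wrist_force: [0.5, 0.5, -1.5]
opening: 0.783
```

Run:
```python
from h import *
print(ctrl.get_obs()['opening']); plan(nest(-.06,-.001,.19),6,1)
```

```text
0.7833311244527413
total [ 2.2 -9.4 -2.1] [0.0171 0.1807 0.082 ]
[0.4, -1.6, -0.3, 0.0029, 0.0301, 0.0137, 1.0, 0.4, -1.6, -0.3, 0.003, 0.0302, 0.0134, 1.0, 0.4, -1.6, -0.3, 0.0032, 0.0303, 0.0131, 1.0, 0.4, -1.6, -0.3, 0.0034, 0.0304, 0.0128, 1.0, 0.4, -1.6, -0.3, 0.0036, 0.0305, 0.0125, 1.0, 0.4, -1.6, -0.3, 0.0037, 0.0306, 0.0122, 1.0]
```

Call:
carry_out --motion '[0.4, -1.6, -0.3, 0.003, 0.03, 0.0137, 1, 0.4, -1.6, -0.3, 0.003, 0.03, 0.0134, 1, 0.4, -1.6, -0.3, 0.003, 0.03, 0.013, 1, 0.4, -1.6, -0.3, 0.003, 0.03, 0.013, 1, 0.3, -1.4, -0.3, 0.003, 0.026, 0.011, 1, 0.2, -1, -0.3, 0.002, 0.016, 0.007, 1, 0.1, -0.5, -0.1, 0.001, 0.008, 0.003, 1, 0, 0, 0, 0, 0, 0, 1, 0, 0, 0, 0, 0, 0, 1]'

```text
time_s: 11.0
eef_pos: [0.3528, 0.1631, 0.2247]
eef_rot: [0.815, -0.128, 0.524, 0.212]
wrist_force: [-1.3, -0.8, -2.2]
opening: 0.785
```

```bash
cat >> h.py <<'E'
def innest():
    T=tcp();B=nest(0,0,0);D=np.linalg.inv(B)@T;o=ctrl.get_obs()
    print('t',round(o['time_s'],2),'nest xyz',(D[[2,1,0],3]*[1,1,-1]).round(4),'rot',R.from_matrix(D[:3,:3]).as_rotvec(degrees=True).round(2),'open',round(o['opening'],3),'F nest xyz',(B[:3,:3].T@np.array(o['wrist_force']))[[2,1,0]].round(1)*[1,1,-1])
E
python3 - <<'E'
from h import *
innest(); T=nest(.0025,-.0008,.09); T[:3,:3]=T[:3,:3]@R.from_euler('y',.7,degrees=True).as_matrix(); plan(T,6,1)
E
```

```text
t 11.0 nest xyz [-0.0683 -0.0002  0.186 ] rot [0.24 0.34 0.74] open 0.785 F nest xyz [-2.3 -0.1 -1.3]
total [-0.2  0.4 -0.7] [ 0.0955 -0.0016  0.0714]
[0.0, 0.1, -0.1, 0.0159, -0.0003, 0.0119, 1.0, 0.0, 0.1, -0.1, 0.0159, -0.0002, 0.0119, 1.0, 0.0, 0.1, -0.1, 0.0159, -0.0002, 0.0119, 1.0, 0.0, 0.1, -0.1, 0.0159, -0.0002, 0.012, 1.0, 0.0, 0.1, -0.1, 0.0159, -0.0002, 0.012, 1.0, 0.0, 0.1, -0.1, 0.0159, -0.0001, 0.012, 1.0]
```

Call:
carry_out --motion '[0, 0.1, -0.2, 0.014, 0, 0.016, 1, 0, 0.1, -0.2, 0.016, 0, 0.016, 1, 0, 0.1, -0.1, 0.018, 0, 0.014, 1, 0, 0.1, -0.1, 0.018, 0, 0.011, 1, 0, 0, -0.1, 0.014, 0, 0.007, 1, 0, 0, 0, 0.008, 0, 0.004, 1, 0, 0, 0, 0, 0, 0.002, 1, 0, 0, 0, 0, 0, 0, 1, 0, 0, 0, 0, 0, 0, 1]'

```text
time_s: 11.9
eef_pos: [0.4468, 0.2047, 0.1687]
eef_rot: [0.813, -0.131, 0.53, 0.201]
wrist_force: [0.1, -0.9, -1.4]
opening: 0.78
```

Run:
```python
from h import *
innest(); T=nest(.0025,-.0008,.035); T[:3,:3]=T[:3,:3]@R.from_euler('y',.7,degrees=True).as_matrix(); plan(T,6,1)
T=tcp(); r=look('wrist',['instrument_center','nest'],'w6.png')
innest()
for k in r:
    print(k,((np.linalg.inv(nest(0,0,0))@np.r_[r[k],1])[[2,1,0]]*[1,1,-1]).round(4))
```

```text
t 11.9 nest xyz [ 0.0008 -0.0087  0.0919] rot [ 0.8   1.19 -0.32] open 0.78 F nest xyz [-0.9 -0.8 -1.1]
total [-0.8 -0.5  0.3] [0.0569 0.0082 0.0027]
[-0.1, -0.1, 0.1, 0.0095, 0.0014, 0.0005, 1.0, -0.1, -0.1, 0.1, 0.0095, 0.0014, 0.0004, 1.0, -0.1, -0.1, 0.1, 0.0095, 0.0014, 0.0004, 1.0, -0.1, -0.1, 0.1, 0.0095, 0.0013, 0.0004, 1.0, -0.1, -0.1, 0.1, 0.0095, 0.0013, 0.0004, 1.0, -0.1, -0.1, 0.1, 0.0095, 0.0013, 0.0004, 1.0]
wrist instrument_center 0.67 [0.4405 0.201  0.1824]
wrist nest none
t 12.05 nest xyz [ 0.0013 -0.0084  0.0923] rot [ 0.77  1.11 -0.33] open 0.781 F nest xyz [-0.4  0.3 -0.9]
instrument_center [ 0.     -0.0089  0.1075]
```

View pics/w6.png

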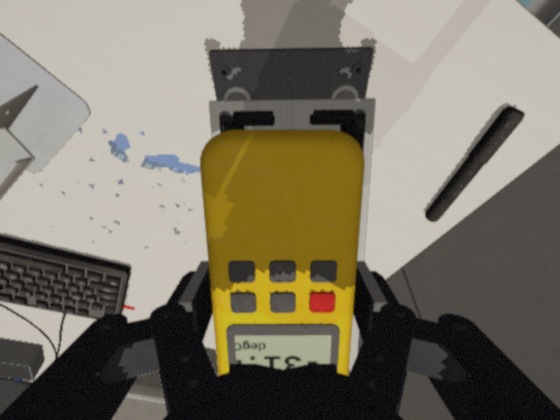

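The picture shows the instrument above the nest and shifted to the image left of the guides at (245,118)/(338,120). That agrees with the measured y of -8.5 mm, so I'll correct it while lowering to above the guides.

Call:
carry_out --motion '[-0.4, -0.2, 0.2, 0.006, 0.005, 0.001, 1, -0.3, -0.2, 0.1, 0.01, 0.003, 0.001, 1, -0.1, -0.1, 0, 0.012, 0.001, 0.001, 1, 0, 0, 0, 0.01, 0, 0, 1, 0, 0, 0, 0.004, 0, 0, 1, 0, 0, 0, 0, 0, 0, 1, 0, 0, 0, 0, 0, 0, 1]'

```text
time_s: 12.75
eef_pos: [0.4611, 0.2243, 0.1318]
eef_rot: [0.816, -0.135, 0.523, 0.208]
wrist_force: [0.3, -0.5, -2.2]
opening: 0.78
```

Run:
```python
from h import *
innest(); T=nest(.0025,-.0008,.02); T[:3,:3]=T[:3,:3]@R.from_euler('y',.7,degrees=True).as_matrix(); plan(T,1,1)
```

```text
t 12.75 nest xyz [0.0051 0.0017 0.0492] rot [-0.17  0.35 -0.04] open 0.78 F nest xyz [-0.9 -0.6 -2. ]
total [0.2 0.4 0. ] [ 0.0293 -0.0025 -0.0024]
[0.2, 0.4, 0.0, 0.0293, -0.0025, -0.0024, 1.0]
```

Call:
carry_out --motion '[0.2, 0.3, 0, 0.003, -0.002, -0.002, 1, 0, 0, 0, 0.003, -0.001, -0.001, 1, 0, 0, 0, 0.001, 0, 0, 1, 0, 0, 0, 0, 0, 0, 1]'

```text
time_s: 13.15
eef_pos: [0.4634, 0.2213, 0.1247]
eef_rot: [0.815, -0.134, 0.525, 0.207]
wrist_force: [-0.4, 0.2, -1.9]
opening: 0.781
```

Run:
```python
from h import *
innest(); T=nest(.0025,-.0008,.02); T[:3,:3]=T[:3,:3]@R.from_euler('y',.7,degrees=True).as_matrix(); plan(T,1,1)
```

```text
t 13.15 nest xyz [ 0.0027 -0.002   0.0426] rot [ 0.05  0.57 -0.09] open 0.781 F nest xyz [-1.   0.3 -1.6]
total [-0.   0.1  0.1] [0.0226 0.0013 0.    ]
[0.0, 0.1, 0.1, 0.0226, 0.0013, 0.0, 1.0]
```

Call:
carry_out --motion '[0, 0, 0, 0.005, 0.001, 0, 1, 0, 0, 0, 0.006, 0, 0, 1, 0, 0, 0, 0.007, 0, 0, 1, 0, 0, 0, 0.004, 0, 0, 1, 0, 0, 0, 0.001, 0, 0, 1, 0, 0, 0, 0, 0, 0, 1]'

```text
time_s: 13.75
eef_pos: [0.472, 0.2272, 0.1015]
eef_rot: [0.815, -0.134, 0.525, 0.207]
wrist_force: [-0.3, 0.0, -1.9]
opening: 0.782
```

Run:
```python
from h import *
innest(); T=nest(.0025,-.0008,-.004); T[:3,:3]=T[:3,:3]@R.from_euler('y',.7,degrees=True).as_matrix(); plan(T,1,1)
```

```text
t 13.75 nest xyz [ 0.0023 -0.001   0.0172] rot [ 0.06  0.59 -0.09] open 0.782 F nest xyz [-1.1  0.2 -1.6]
total [-0.1  0.1  0.1] [0.0212 0.0002 0.0004]
[-0.1, 0.1, 0.1, 0.0212, 0.0002, 0.0004, 1.0]
```

No contact force so far, and the instrument is between the guides. Lowering to the floor.

Call:
carry_out --motion '[0, 0, 0, 0.005, 0, 0, 1, 0, 0, 0, 0.005, 0, 0, 1, 0, 0, 0, 0.005, 0, 0, 1, 0, 0, 0, 0.003, 0, 0, 1, 0, 0, 0, 0.002, 0, 0, 1, 0, 0, 0, 0, 0, 0, 1]'

```text
time_s: 14.35
eef_pos: [0.48, 0.2315, 0.0818]
eef_rot: [0.815, -0.134, 0.525, 0.207]
wrist_force: [-0.6, 0.2, -1.8]
opening: 0.783
```

Run:
```python
from h import *
innest()
```

```text
t 14.35 nest xyz [ 0.0022 -0.001  -0.0046] rot [ 0.06  0.58 -0.09] open 0.783 F nest xyz [-1.2  0.4 -1.5]
```

Call:
carry_out --motion '[0, 0, 0, 0.002, 0, 0, 1, 0, 0, 0, 0.002, 0, 0, 1]'

```text
time_s: 14.55
eef_pos: [0.4808, 0.2319, 0.0807]
eef_rot: [0.814, -0.134, 0.525, 0.208]
wrist_force: [-50.6, -31.4, 70.9]
opening: 0.788
```

Run:
```python
from h import *
innest()
```

```text
t 14.55 nest xyz [ 0.0025 -0.001  -0.0059] rot [-0.05  0.67 -0.03] open 0.788 F nest xyz [-23.9  -3.4  89.4]
```

It's firmly on the floor (the arm is stiff), so I relieve the load and open.

Call:
carry_out --motion '[0, 0, 0, -0.0012, 0, 0, 1, 0, 0, 0, 0, 0, 0, -1, 0, 0, 0, 0, 0, 0, -1, 0, 0, 0, 0, 0, 0, -1, 0, 0, 0, 0, 0, 0, -1]'

```text
time_s: 15.05
eef_pos: [0.4821, 0.2317, 0.0843]
eef_rot: [0.816, -0.135, 0.523, 0.207]
wrist_force: [0.3, -0.1, -0.1]
opening: 0.997
```

Run:
```python
from h import *
innest()
```

```text
t 15.05 nest xyz [ 0.005  -0.0018 -0.0031] rot [-0.07  0.4  -0.14] open 0.997 F nest xyz [ 0.1 -0.2 -0.2]
```

Call:
carry_out --motion '[0, 0, 0, -0.01, 0.0005, 0, -1, 0, 0, 0, -0.02, 0, 0, -1, 0, 0, 0, -0.03, 0, 0, -1, 0, 0, 0, -0.035, 0, -0.005, -1, 0, 0, 0, -0.035, 0, -0.015, -1, 0, 0, 0, -0.03, 0, -0.015, -1, 0, 0, 0, -0.015, 0, -0.01, -1, 0, 0, 0, 0, 0, 0, -1, 0, 0, 0, 0, 0, 0, -1]'

```text
time_s: 15.95
eef_pos: [0.3771, 0.1758, 0.2325]
eef_rot: [0.816, -0.136, 0.523, 0.206]
wrist_force: [-0.0, -0.2, -0.5]
opening: 1.001
```

Run:
```python
from h import *
innest();r=look('wrist',['instrument_center','instrument_display'],'w7.png'); innest()
for k in r:
    print(k,((np.linalg.inv(nest(0,0,0))@np.r_[r[k],1])[[2,1,0]]*[1,1,-1]).round(4))
rect('wrist',nest(0,0,.021),0,(.1,.06),'w7r.png',rects=[(.07,.034),(.072,.036)])
plan(pose([.4262,-.173,.24],-30),14,-1)
```

```text
t 15.95 nest xyz [-0.0402 -0.0006  0.1815] rot [-0.15  0.38 -0.34] open 1.001 F nest xyz [-0.3 -0.2 -0.4]
wrist instrument_center 0.55 [0.4742 0.228  0.0919]
wrist instrument_display 0.62 [0.5043 0.2476 0.1211]
t 16.1 nest xyz [-0.0409 -0.0002  0.1805] rot [-0.16  0.56 -0.22] open 1.002 F nest xyz [-0.7 -0.4 -0.9]
instrument_center [ 0.0003 -0.0013  0.0074]
instrument_display [0.0451 0.0015 0.0188]
total [ 57.8  22.4 -12.3] [-0.0581 -0.3302 -0.1097]
[4.1, 1.6, -0.9, -0.0042, -0.0236, -0.0078, -1.0, 4.1, 1.6, -0.9, -0.0036, -0.0242, -0.0062, -1.0, 4.1, 1.6, -0.9, -0.0031, -0.0246, -0.0046, -1.0, 4.1, 1.6, -0.9, -0.0026, -0.0249, -0.0029, -1.0, 4.1, 1.6, -0.9, -0.0021, -0.0251, -0.0011, -1.0, 4.1, 1.6, -0.9, -0.0018, -0.0251, 0.0006, -1.0, 4.1, 1.6, -0.9, -0.0014, -0.025, 0.0024, -1.0, 4.1, 1.6, -0.9, -0.0011, -0.0248, 0.0042, -1.0, 4.1, 1.6, -0.9, -0.0009, -0.0245, 0.0059, -1.0, 4.1, 1.6, -0.9, -0.0007, -0.024, 0.0076, -1.0, 4.1, 1.6, -0.9, -0.0006, -0.0234, 0.0093, -1.0, 4.1, 1.6, -0.9, -0.0005, -0.0227, 0.011, -1.0, 4.1, 1.6, -0.9, -0.0005, -0.0218, 0.0126, -1.0, 4.1, 1.6, -0.9, -0.0005, -0.0209, 0.0141, -1.0]
```

View pics/w7r.png

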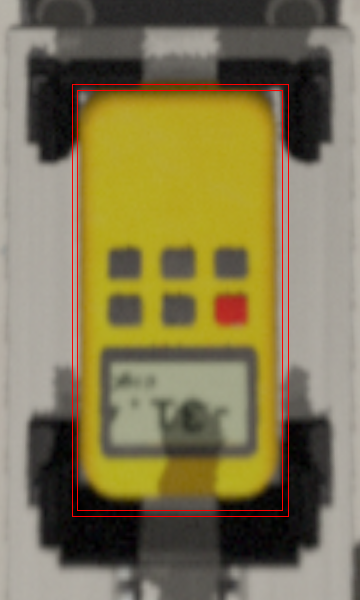

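The instrument is seated between the guides with its display uphill and its outline inside the 140×68 rectangle. Next is the stencil.

Call:
carry_out --motion '[5, 1.8, -1, -0.0042, -0.024, -0.008, -1, 5, 1.8, -1, -0.004, -0.026, -0.006, -1, 5, 1.8, -1, -0.003, -0.028, -0.0046, -1, 5, 1.8, -1, -0.003, -0.028, -0.003, -1, 5, 1.8, -1, -0.002, -0.028, -0.001, -1, 5, 1.8, -1, -0.002, -0.028, 0.0006, -1, 5, 1.8, -1, -0.0014, -0.028, 0.0024, -1, 5, 1.8, -1, -0.001, -0.028, 0.004, -1, 5, 1.8, -1, -0.001, -0.028, 0.006, -1, 5, 1.8, -1, -0.001, -0.026, 0.008, -1]'

```text
time_s: 17.15
eef_pos: [0.3929, -0.1061, 0.2233]
eef_rot: [0.707, 0.156, 0.677, -0.133]
wrist_force: [0.8, -0.5, 0.1]
opening: 1.001
```

Run:
```python
from h import *
print(tcp()[:3,3]);plan(pose([.4262,-.173,.22],-30),4,-1)
```

```text
[ 0.39294619 -0.1061073   0.22330279]
total [ 6.4  1.8 -2.4] [ 0.0033 -0.0482  0.0571]
[1.6, 0.5, -0.6, 0.0008, -0.012, 0.0143, -1.0, 1.6, 0.5, -0.6, 0.0008, -0.0116, 0.0146, -1.0, 1.6, 0.5, -0.6, 0.0008, -0.0112, 0.0149, -1.0, 1.6, 0.5, -0.6, 0.0008, -0.0108, 0.0153, -1.0]
```

Call:
carry_out --motion '[2, 0.6, -0.8, 0.001, -0.018, 0.02, -1, 2, 0.6, -0.8, 0.001, -0.014, 0.018, -1, 1.4, 0.4, -0.5, 0.001, -0.009, 0.012, -1, 0.7, 0.2, -0.2, 0, -0.004, 0.005, -1, 0, 0, 0, 0, 0, 0, -1, 0, 0, 0, 0, 0, 0, -1]'

```text
time_s: 17.75
eef_pos: [0.4244, -0.1746, 0.2123]
eef_rot: [0.677, 0.186, 0.688, -0.182]
wrist_force: [0.2, 0.5, 0.1]
opening: 1.0
```

Run:
```python
from h import *
print(tcp()[:3,3]);ctrl.camera('wrist')
r=look('wrist',['stencil_center','stencil_windows'],'w8.png')
T=tcp();print(T[:3,3],'tool yaw',np.degrees(np.arctan2(T[1,2],T[0,2])))
m=ctrl.trace('wrist','stencil_center')[0]['pixels'].astype(np.uint8)
P=campose('wrist');K=np.array(ctrl.camera_params('wrist')['mtx'])
c=max(cv2.findContours(m,0,1)[0],key=cv2.contourArea).reshape(-1,2).astype(float)
d=(P[:3,:3]@np.linalg.inv(K)@np.c_[c,np.ones(len(c))].T).T; w=P[:3,3]+d*((.010-P[2,3])/d[:,2])[:,None]
q=cv2.minAreaRect((w[:,:2]*1000).astype(np.float32)); print(q)
g=cv2.cvtColor(cv2.imread('pics/w8.png'),6); k=((g<55)&(cv2.erode(m,np.ones((5,5)))>0)).astype(np.uint8)
a=np.argwhere(k)[:,::-1]; print(len(a)); rr=cv2.minAreaRect(a.astype(np.float32)); print('rib px',rr)
rect('wrist',pose([.4262,-.173,.010],-30),0,(.1,.06),'w8r.png',rects=[(.07,.034)])
```

```text
[ 0.42437994 -0.17463957  0.21233826]
wrist stencil_center 0.82 [ 0.4272 -0.1698  0.0254]
wrist stencil_windows 0.55 [ 0.38   -0.1509  0.0127]
[ 0.42451672 -0.17472827  0.21328991] tool yaw -30.136058972357986Traceback (most recent call last):
  File "<stdin>", line 5, in <module>
IndexError: list index out of range
```

Run:
```python
from h import *
rect('wrist',pose([.4262,-.173,.010],-30),0,(.1,.06),'w8r.png',rects=[(.07,.034)])
for t in ('stencil','stencil_windows'):
    m=ctrl.trace('wrist',t); print(t,len(m))
    if m:
        m=m[0]['pixels'].astype(np.uint8); P=campose('wrist');K=np.array(ctrl.camera_params('wrist')['mtx'])
        c=max(cv2.findContours(m,0,1)[0],key=cv2.contourArea).reshape(-1,2).astype(float)
        d=(P[:3,:3]@np.linalg.inv(K)@np.c_[c,np.ones(len(c))].T).T; w=P[:3,3]+d*((.010-P[2,3])/d[:,2])[:,None]
        print(cv2.minAreaRect((w[:,:2]*1000).astype(np.float32))); break
```

```text
stencil 1
((424.2725830078125, -170.48422241210938), (69.8811264038086, 140.50656127929688), 60.72410583496094)
```

View pics/w8r.png

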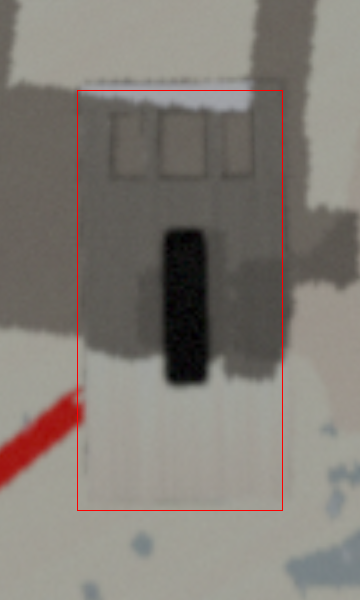

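The rectified view shows the stencil feet down, with its windows at rows 110–178 (tail end) and the black rib at (186,305). Its centre is about (0.4246, -0.1702), yaw -29.5°.

Run:
```python
from h import *
print(tcp()[:3,3]);plan(pose([.4246,-.1702,.05],-29.5),1,-1)
```

```text
[ 0.4246594  -0.17505837  0.21349944]
total [-0.7 -0.8 -0. ] [ 0.1635  0.0041 -0.0003]
[-0.7, -0.8, 0.0, 0.1635, 0.0041, -0.0003, -1.0]
```

Call:
carry_out --motion '[-0.2, -0.2, 0, 0.02, 0.001, 0, -1, -0.2, -0.2, 0, 0.028, 0.001, 0, -1, -0.2, -0.2, 0, 0.03, 0.001, 0, -1, -0.1, -0.2, 0, 0.03, 0.001, 0, -1, 0, 0, 0, 0.026, 0, 0, -1, 0, 0, 0, 0.015, 0, 0, -1, 0, 0, 0, 0.008, 0, 0, -1, 0, 0, 0, 0, 0, 0, -1, 0, 0, 0, 0, 0, 0, -1]'

```text
time_s: 19.0
eef_pos: [0.4293, -0.1724, 0.0559]
eef_rot: [0.688, 0.178, 0.68, -0.18]
wrist_force: [0.1, 0.4, -0.1]
opening: 1.001
```

Run:
```python
from h import *
print(tcp()[:3,3]);plan(pose([.4246,-.1702,.014],-29.5),1,-1)
```

```text
[ 0.42934829 -0.17241676  0.05593051]
total [0.2 0.7 0. ] [ 0.0419 -0.0004 -0.0057]
[0.2, 0.7, 0.0, 0.0419, -0.0004, -0.0057, -1.0]
```

Call:
carry_out --motion '[0.1, 0.4, 0, 0.008, 0, -0.003, -1, 0.1, 0.2, 0, 0.01, 0, -0.002, -1, 0, 0.1, 0, 0.01, 0, -0.001, -1, 0, 0, 0, 0.007, 0, -0.001, -1, 0, 0, 0, 0.004, 0, 0, -1, 0, 0, 0, 0.001, 0, 0, -1, 0, 0, 0, 0, 0, 0, -1]'

```text
time_s: 19.7
eef_pos: [0.4245, -0.17, 0.0146]
eef_rot: [0.685, 0.18, 0.683, -0.181]
wrist_force: [0.4, 0.5, 0.5]
opening: 1.0
```

Run:
```python
from h import *
print(tcp()[:3,3]);plan(pose([.4246,-.1702,.014],-29.5),1,-1)
```

```text
[ 0.42451297 -0.17002055  0.01460718]
total [-0.   0.2  0.1] [ 0.0006 -0.0001  0.0002]
[0.0, 0.2, 0.1, 0.0006, -0.0001, 0.0002, -1.0]
```

Spot on. Closing, with a short wait.

Call:
carry_out --motion '[0, 0, 0, 0, 0, 0, 1, 0, 0, 0, 0, 0, 0, 1, 0, 0, 0, 0, 0, 0, 1, 0, 0, 0, 0, 0, 0, 1, 0, 0, 0, 0, 0, 0, 1, 0, 0, 0, 0, 0, 0, 1, 0, 0, 0, 0, 0, 0, 1, 0, 0, 0, 0, 0, 0, 1]'

```text
time_s: 20.5
eef_pos: [0.4254, -0.1706, 0.0157]
eef_rot: [0.686, 0.179, 0.682, -0.181]
wrist_force: [-0.0, 0.1, -0.2]
opening: 0.153
```

Run:
```python
from h import *
o=ctrl.get_obs();print(tcp()[:3,3],o['opening'],o['wrist_force']);plan(pose([.4246,-.1702,.014],-29.5),1,-1)
```

```text
[ 0.42536308 -0.17063976  0.01574022] 0.15267207081498174 [-0.04915216  0.09196757 -0.18731686]
total [-0.   0.3  0.1] [ 0.0017  0.     -0.0009]
[0.0, 0.3, 0.1, 0.0017, 0.0, -0.0009, -1.0]
```

Call:
carry_out --motion '[0, 0, 0, -0.01, 0, 0, 1, 0, 0, 0, -0.02, 0, 0, 1, 0, 0, 0, -0.03, 0, 0, 1, 0, 0, 0, -0.035, 0, 0, 1, 0, 0, 0, -0.035, 0, 0, 1, 0, 0, 0, -0.035, 0, 0, 1, 0, 0, 0, -0.03, 0, 0, 1, 0, 0, 0, -0.015, 0, 0, 1, 0, 0, 0, 0, 0, 0, 1, 0, 0, 0, 0, 0, 0, 1]'

```text
time_s: 21.5
eef_pos: [0.4219, -0.1677, 0.2372]
eef_rot: [0.685, 0.18, 0.683, -0.181]
wrist_force: [-0.1, -0.3, -1.4]
opening: 0.151
```

Run:
```python
from h import *
T=tcp();print(T[:3,3])
r=look('wrist',['stencil_center','stencil_windows'],'w9.png')
for k in r: print(k,(np.linalg.inv(T)@np.r_[r[k],1])[:3].round(4))
m=ctrl.trace('wrist','stencil')
rect('wrist',T,-.010+.0157,(.1,.06),'w9r.png',rects=[(.07,.034)])
plan(nest(-.06,-.0005,.2),13,1)
```

```text
[ 0.42185693 -0.16765124  0.2372332 ]
wrist stencil_center 0.72 [ 0.4205 -0.1657  0.2456]
wrist stencil_windows none
stencil_center [-0.0084  0.001  -0.0021]
total [-57.2 -22.8  12.7] [-0.0051  0.2549 -0.2214]
[-4.4, -1.8, 1.0, -0.0004, 0.0196, -0.017, 1.0, -4.4, -1.8, 1.0, -0.0005, 0.0209, -0.0155, 1.0, -4.4, -1.8, 1.0, -0.0006, 0.022, -0.0138, 1.0, -4.4, -1.8, 1.0, -0.0006, 0.023, -0.0121, 1.0, -4.4, -1.8, 1.0, -0.0006, 0.0239, -0.0102, 1.0, -4.4, -1.8, 1.0, -0.0005, 0.0246, -0.0084, 1.0, -4.4, -1.8, 1.0, -0.0003, 0.0252, -0.0064, 1.0, -4.4, -1.8, 1.0, 0.0, 0.0256, -0.0045, 1.0, -4.4, -1.8, 1.0, 0.0003, 0.0259, -0.0025, 1.0, -4.4, -1.8, 1.0, 0.0007, 0.026, -0.0005, 1.0, -4.4, -1.8, 1.0, 0.0012, 0.0259, 0.0014, 1.0, -4.4, -1.8, 1.0, 0.0017, 0.0257, 0.0034, 1.0, -4.4, -1.8, 1.0, 0.0023, 0.0253, 0.0053, 1.0]
```

View pics/w9r.png

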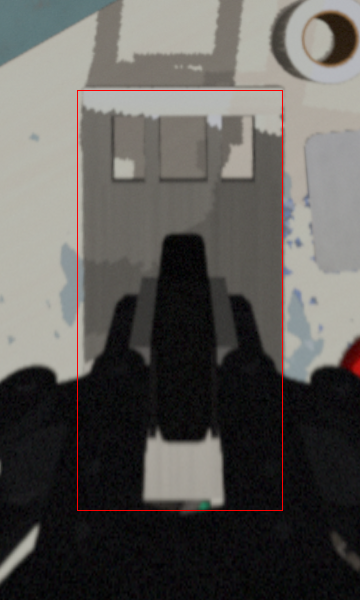

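The stencil is held square: tail edge at row 87, sides at columns 81–284, windows at the downhill (robot) end. Carrying it to the nest.

Call:
carry_out --motion '[-4, -1.8, 1, -0.0004, 0.015, -0.013, 1, -4.8, -2, 1, -0.0005, 0.021, -0.0155, 1, -4.8, -2, 1, -0.0006, 0.023, -0.014, 1, -4.8, -2, 1, -0.0006, 0.024, -0.012, 1, -4.8, -2, 1, -0.0006, 0.025, -0.01, 1, -4.8, -2, 1, -0.0005, 0.026, -0.008, 1, -4.8, -2, 1, -0.0003, 0.027, -0.006, 1, -4.8, -2, 1, 0, 0.027, -0.0045, 1, -4.8, -2, 1, 0, 0.027, -0.002, 1, -4.5, -1.8, 1, 0.0007, 0.027, 0, 1]'

```text
time_s: 22.75
eef_pos: [0.3599, 0.0976, 0.23]
eef_rot: [0.812, -0.085, 0.558, 0.148]
wrist_force: [0.1, 1.1, -1.3]
opening: 0.155
```

Run:
```python
from h import *
innest();plan(nest(-.06,-.0008,.19),4,1)
```

```text
t 22.75 nest xyz [-0.0889 -0.0611  0.2014] rot [ 8.84  3.59 -2.12] open 0.155 F nest xyz [ 0.   0.9 -1.5]
total [-8.8 -3.6  2.1] [0.0076 0.0644 0.0198]
[-2.2, -0.9, 0.5, 0.0019, 0.0161, 0.005, 1.0, -2.2, -0.9, 0.5, 0.0021, 0.0159, 0.0055, 1.0, -2.2, -0.9, 0.5, 0.0024, 0.0156, 0.0061, 1.0, -2.2, -0.9, 0.5, 0.0026, 0.0154, 0.0067, 1.0]
```

Call:
carry_out --motion '[-3, -1.2, 0.6, 0.002, 0.022, 0.006, 1, -2.6, -1, 0.6, 0.002, 0.018, 0.008, 1, -1.8, -0.8, 0.5, 0.005, 0.012, 0.012, 1, -0.8, -0.4, 0.2, 0.012, 0.006, 0.016, 1, -0.2, -0.1, 0.1, 0.014, 0.002, 0.016, 1, 0, 0, 0, 0.014, 0, 0.012, 1, 0, 0, 0, 0.01, 0, 0.006, 1, 0, 0, 0, 0.004, 0, 0.002, 1, 0, 0, 0, 0, 0, 0, 1, 0, 0, 0, 0, 0, 0, 1]'

```text
time_s: 23.75
eef_pos: [0.4171, 0.2038, 0.1954]
eef_rot: [0.813, -0.133, 0.526, 0.212]
wrist_force: [0.3, 0.5, -1.4]
opening: 0.151
```

```bash
cat >> h.py <<'E'
def st(z,n=1):
    T=nest(.001,-.0008,z); T[:3,:3]=T[:3,:3]@R.from_euler('y',-.3,degrees=True).as_matrix(); plan(T,n,1)
E
python3 - <<'E'
from h import *
innest();st(.075)
E
```

```text
t 23.75 nest xyz [-0.0119  0.0048  0.1274] rot [-0.22  0.75  0.47] open 0.151 F nest xyz [-0.2  0.3 -1.5]
total [ 0.2 -1.  -0.5] [ 0.0522 -0.0061  0.0135]
[0.2, -1.0, -0.5, 0.0522, -0.0061, 0.0135, 1.0]
```

Call:
carry_out --motion '[0.1, -0.4, -0.2, 0.008, -0.003, 0.006, 1, 0.1, -0.3, -0.2, 0.012, -0.002, 0.004, 1, 0, -0.2, -0.1, 0.012, -0.001, 0.002, 1, 0, -0.1, 0, 0.01, 0, 0.001, 1, 0, 0, 0, 0.005, 0, 0, 1, 0, 0, 0, 0, 0, 0, 1, 0, 0, 0, 0, 0, 0, 1]'

```text
time_s: 24.45
eef_pos: [0.4484, 0.2125, 0.1595]
eef_rot: [0.82, -0.132, 0.517, 0.207]
wrist_force: [-0.3, 0.5, -1.9]
opening: 0.152
```

Run:
```python
from h import *
innest();st(.055)
```

```text
t 24.45 nest xyz [ 0.0016 -0.0026  0.0814] rot [ 0.06 -0.49 -0.2 ] open 0.152 F nest xyz [-0.8  0.5 -1.7]
total [-0.1  0.2  0.2] [ 0.0264  0.0019 -0.0008]
[-0.1, 0.2, 0.2, 0.0264, 0.0019, -0.0008, 1.0]
```

Call:
carry_out --motion '[0, 0.1, 0.1, 0.006, 0.001, 0, 1, 0, 0.1, 0.1, 0.008, 0.001, 0, 1, 0, 0, 0, 0.008, 0, 0, 1, 0, 0, 0, 0.005, 0, 0, 1, 0, 0, 0, 0, 0, 0, 1, 0, 0, 0, 0, 0, 0, 1]'

```text
time_s: 25.05
eef_pos: [0.4586, 0.2204, 0.1336]
eef_rot: [0.819, -0.132, 0.518, 0.209]
wrist_force: [0.3, -0.5, -1.7]
opening: 0.156
```

Run:
```python
from h import *
innest();st(.038)
```

```text
t 25.05 nest xyz [ 0.0022 -0.0005  0.0526] rot [ 0.04 -0.32  0.01] open 0.156 F nest xyz [-0.7 -0.6 -1.5]
total [-0.  0. -0.] [ 0.0146 -0.0003 -0.0013]
[0.0, 0.0, 0.0, 0.0146, -0.0003, -0.0013, 1.0]
```

Call:
carry_out --motion '[0, 0, 0, 0.004, 0, -0.001, 1, 0, 0, 0, 0.004, 0, 0, 1, 0, 0, 0, 0.003, 0, 0, 1, 0, 0, 0, 0.001, 0, 0, 1, 0, 0, 0, 0, 0, 0, 1]'

```text
time_s: 25.55
eef_pos: [0.4628, 0.2226, 0.1217]
eef_rot: [0.819, -0.132, 0.518, 0.209]
wrist_force: [1.0, 0.4, -1.8]
opening: 0.154
```

Run:
```python
from h import *
innest();st(.0367)
```

```text
t 25.55 nest xyz [ 0.0015 -0.0006  0.0398] rot [ 0.04 -0.35 -0.  ] open 0.154 F nest xyz [ 0.2 -0.1 -2.1]
total [-0.   0.1  0. ] [ 0.003  -0.0002 -0.0005]
[0.0, 0.1, 0.0, 0.003, -0.0002, -0.0005, 1.0]
```

Call:
carry_out --motion '[0, 0, 0, 0.0015, 0, 0, 1, 0, 0, 0, 0.001, 0, 0, 1, 0, 0, 0, 0.0005, 0, 0, 1]'

```text
time_s: 25.85
eef_pos: [0.4642, 0.2233, 0.1191]
eef_rot: [0.819, -0.132, 0.518, 0.209]
wrist_force: [0.3, -0.5, -1.7]
opening: 0.148
```

Run:
```python
from h import *
innest()
```

```text
t 25.85 nest xyz [ 0.0018 -0.0007  0.0367] rot [ 0.03 -0.38 -0.02] open 0.148 F nest xyz [-0.7 -0.6 -1.5]
```

Call:
carry_out --motion '[0, 0, 0, 0.001, 0, 0, 1, 0, 0, 0, 0.0005, 0, 0, 1]'

```text
time_s: 26.05
eef_pos: [0.4643, 0.2234, 0.1189]
eef_rot: [0.819, -0.133, 0.518, 0.209]
wrist_force: [-7.9, -5.5, 8.1]
opening: 0.153
```

Run:
```python
from h import *
innest()
```

```text
t 26.05 nest xyz [ 0.0018 -0.0006  0.0365] rot [-0.07 -0.31 -0.  ] open 0.153 F nest xyz [-5.2 -1.1 11.4]
```

Seated with about 12 N. Releasing and retracting.

Call:
carry_out --motion '[0, 0, 0, 0, 0, 0, -1, 0, 0, 0, 0, 0, 0, -1, 0, 0, 0, 0, 0, 0, -1, 0, 0, 0, 0, 0, 0, -1, 0, 0, 0, 0, 0, 0, -1, 0, 0, 0, -0.01, 0, 0, -1, 0, 0, 0, -0.02, 0, 0, -1, 0, 0, 0, -0.03, 0, 0, -1, 0, 0, 0, -0.03, 0, 0, -1, 0, 0, 0, -0.03, 0, -0.01, -1]'

```text
time_s: 27.05
eef_pos: [0.4095, 0.194, 0.2234]
eef_rot: [0.817, -0.132, 0.521, 0.209]
wrist_force: [0.2, -0.7, 0.5]
opening: 1.002
```

Run:
```python
from h import *
innest()
```

```text
t 27.05 nest xyz [-0.0104 -0.0002  0.1575] rot [-0.02 -0.01  0.12] open 1.002 F nest xyz [ 0.1 -0.7  0.5]
```

Call:
carry_out --motion '[0, 0, 0, -0.02, 0, -0.015, 1, 0, 0, 0, -0.01, 0, -0.01, 1, 0, 0, 0, 0, 0, 0, 1, 0, 0, 0, 0, 0, 0, 1, 0, 0, 0, 0, 0, 0, 1, 0, 0, 0, 0, 0, 0, 1]'

```text
time_s: 27.65
eef_pos: [0.379, 0.1764, 0.2443]
eef_rot: [0.819, -0.133, 0.517, 0.208]
wrist_force: [0.3, 0.0, -1.2]
opening: 0.004
```

```bash
cat >> h.py <<'E'
def nn(w): return ((np.linalg.inv(nest(0,0,0))@np.r_[w,1])[[2,1,0]]*[1,1,-1]).round(4)
def rep(cam,pts,save=None):
    for k,v in look(cam,pts,save).items(): print('   ',k,'nest',nn(v))
E
python3 - <<'E'
from h import *
innest();rep('wrist',['stencil_center','stencil_windows','instrument_center','clamp_pad'],'w10.png');innest()
rep('side',['handle_grip','clamp_pad','stencil_center','stencil_windows'],'d2.png');rep('scene',['handle_grip','clamp_pad','stencil_center','stencil_windows'],'s2.png')
im=cv2.imread('pics/w10.png')
rect('wrist',nest(0,0,.031),0,(.1,.06),'w10r.png',rects=[(.07,.034),(.072,.036)],im=im)
a=cv2.imread('pics/w10r.png'); d=cv2.imread('pics/d2.png'); cv2.imwrite('pics/c10.png',np.hstack([a,cv2.resize(d[200:330,80:270],None,fx=2.25,fy=2.25,interpolation=cv2.INTER_CUBIC)[:600] if False else cv2.copyMakeBorder(cv2.resize(d[200:330,80:270],(428,293)),0,307,0,0,0)]))
E
```

```text
t 27.65 nest xyz [-0.0334 -0.001   0.1913] rot [-0.08 -0.43 -0.11] open 0.004 F nest xyz [-0.2 -0.1 -1.2]
wrist stencil_center 0.83 [0.4619 0.2226 0.125 ]
wrist stencil_windows 0.67 [0.4226 0.2035 0.0935]
wrist instrument_center none
wrist clamp_pad 0.5 [0.5423 0.2649 0.2188]
    stencil_center nest [ 0.0021 -0.0001  0.0431]
    stencil_windows nest [-0.0507  0.0019  0.0331]
    clamp_pad nest [ 0.1241 -0.0014  0.0898]
t 27.9 nest xyz [-0.0335 -0.001   0.1915] rot [-0.09 -0.44 -0.12] open 0.001 F nest xyz [0.7 0.1 0.2]
side handle_grip 0.45 [0.5287 0.2539 0.2737]
side clamp_pad 0.47 [0.5447 0.2666 0.2173]
side stencil_center 0.66 [0.4609 0.2229 0.124 ]
side stencil_windows 0.91 [0.4273 0.2039 0.095 ]
    handle_grip nest [ 0.1317 -0.0047  0.1468]
    clamp_pad nest [ 0.1262 -0.0011  0.0872]
    stencil_center nest [0.0011 0.0006 0.0426]
    stencil_windows nest [-0.0462 -0.      0.0326]
scene handle_grip 0.46 [0.5247 0.259  0.2812]
scene clamp_pad 0.67 [0.4714 0.225  0.1051]
scene stencil_center 0.87 [0.4603 0.2212 0.1288]
scene stencil_windows 0.8 [0.4274 0.2    0.0908]
    handle_grip nest [0.1339 0.0017 0.1541]
    clamp_pad nest [ 0.0023 -0.0026  0.021 ]
    stencil_center nest [ 0.0019 -0.0006  0.0474]
    stencil_windows nest [-0.0495 -0.0035  0.0295]
```

View pics/c10.png

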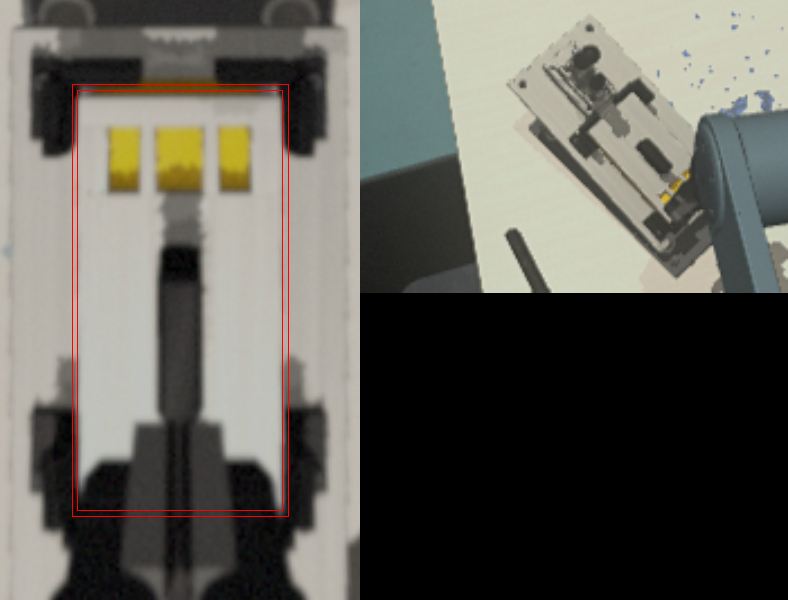

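The stencil is seated flush in the guides, with its windows showing yellow at rows 127–192, downhill. Now I move the shut fingers behind the upright handle.

Call:
carry_out --motion '[0, 0.1, 0, 0.003, 0.0003, 0.014, 1, 0, 0.1, 0, 0.005, 0.0003, 0.018, 1, 0, 0.1, 0, 0.006, 0.0003, 0.02, 1, 0, 0.1, 0, 0.007, 0, 0.02, 1, 0, 0, 0, 0.008, 0, 0.018, 1, 0, 0, 0, 0.006, 0, 0.013, 1, 0, 0, 0, 0.003, 0, 0.007, 1, 0, 0, 0, 0, 0, 0, 1, 0, 0, 0, 0, 0, 0, 1]'

```text
time_s: 29.3
eef_pos: [0.4839, 0.2346, 0.2576]
eef_rot: [0.818, -0.134, 0.519, 0.207]
wrist_force: [0.4, -0.8, -0.3]
opening: 0.003
```

Run:
```python
from h import *
innest(); plan(nest(.095,0,.15),1,1)
```

```text
t 29.3 nest xyz [ 0.0809 -0.0002  0.1527] rot [-0.08 -0.12 -0.2 ] open 0.003 F nest xyz [-0.2 -0.9 -0.2]
total [0.1 0.1 0.2] [0.0028 0.0002 0.0141]
[0.1, 0.1, 0.2, 0.0028, 0.0002, 0.0141, 1.0]
```

Call:
carry_out --motion '[0, 0, 0.1, 0.001, 0, 0.01, 1, 0, 0, 0.1, 0.001, 0, 0.012, 1, 0, 0, 0, 0.001, 0, 0.012, 1, 0, 0, 0, 0.001, 0, 0.012, 1, 0, 0, 0, 0.001, 0, 0.012, 1, 0, 0, 0, 0.002, 0, 0.01, 1, 0, 0, 0, 0.002, 0, 0.006, 1, 0, 0, 0, 0, 0, 0, 1]'

```text
time_s: 30.1
eef_pos: [0.5503, 0.2703, 0.2842]
eef_rot: [0.818, -0.133, 0.519, 0.208]
wrist_force: [0.8, 0.9, 0.1]
opening: 0.002
```

Run:
```python
from h import *
innest(); rep('side',['handle_grip','clamp_pad'],'d3.png');rep('scene',['handle_grip','clamp_pad'],'s3.png');innest()
```

```text
t 30.1 nest xyz [ 0.1604 -0.0006  0.1449] rot [-0.02 -0.19 -0.03] open 0.002 F nest xyz [ 1.1  0.4 -0.4]
side handle_grip none
side clamp_pad none
scene handle_grip 0.55 [0.5635 0.2804 0.2936]
scene clamp_pad 0.56 [0.5168 0.2561 0.2145]
    handle_grip nest [0.1794 0.002  0.1466]
    clamp_pad nest [0.0982 0.003  0.0971]
t 30.4 nest xyz [ 0.1592 -0.0004  0.1451] rot [-0.01 -0.14 -0.03] open 0.004 F nest xyz [-0.4 -0.2 -0.3]
```

The handle is now at (179, 147), on the given path. Pushing further uphill and slightly down.

Call:
carry_out --motion '[0, 0, 0, 0.002, 0, 0.008, 1, 0, 0, 0, 0.004, 0, 0.01, 1, 0, 0, 0, 0.004, 0, 0.008, 1, 0, 0, 0, 0.002, 0, 0.004, 1, 0, 0, 0, 0, 0, 0, 1, 0, 0, 0, 0, 0, 0, 1]'

```text
time_s: 31.0
eef_pos: [0.5793, 0.2864, 0.2845]
eef_rot: [0.817, -0.133, 0.521, 0.208]
wrist_force: [-0.6, -0.0, -0.2]
opening: 0.0
```

Run:
```python
from h import *
innest(); rep('side',['handle_grip','clamp_pad'],'d4.png');rep('scene',['handle_grip','clamp_pad'],'s4.png')
```

```text
t 31.0 nest xyz [ 0.1907 -0.0003  0.1312] rot [ 0. -0. -0.] open 0.0 F nest xyz [-0.6  0.3  0.1]
side handle_grip 0.35 [ 0.3955 -0.0303  0.0009]
side clamp_pad none
    handle_grip nest [-0.2128 -0.1905  0.0064]
scene handle_grip 0.63 [0.597  0.2975 0.2572]
scene clamp_pad 0.33 [ 0.3916 -0.0281  0.0022]
    handle_grip nest [0.198  0.001  0.0977]
    clamp_pad nest [-0.2144 -0.1867  0.0087]
```

The handle has fallen over to (198, 98), so the pad has landed. Pressing down from above.

Call:
carry_out --motion '[0, 0, 0, 0.006, 0, 0.003, 1, 0, 0, 0, 0.008, 0, 0.003, 1, 0, 0, 0, 0.009, 0, 0.002, 1, 0, 0, 0, 0.008, 0, 0, 1, 0, 0, 0, 0.006, 0, 0, 1, 0, 0, 0, 0.004, 0, 0, 1, 0, 0, 0, 0, 0, 0, 1]'

```text
time_s: 32.0
eef_pos: [0.6028, 0.2991, 0.2482]
eef_rot: [0.818, -0.133, 0.52, 0.208]
wrist_force: [-0.7, -0.2, -0.1]
opening: 0.0
```

Run:
```python
from h import *
innest()
```

```text
t 32.0 nest xyz [ 0.1995 -0.0005  0.087 ] rot [ 0.02 -0.07 -0.03] open 0.0 F nest xyz [-0.6  0.1  0.2]
```

Call:
carry_out --motion '[0, 0, 0, 0.004, 0, 0, 1, 0, 0, 0, 0.004, 0, 0, 1, 0, 0, 0, 0.003, 0, 0, 1, 0, 0, 0, 0.001, 0, 0, 1]'

```text
time_s: 32.4
eef_pos: [0.6069, 0.3015, 0.2355]
eef_rot: [0.817, -0.133, 0.521, 0.208]
wrist_force: [-0.4, -0.6, -0.4]
opening: 0.002
```

Run:
```python
from h import *
innest();rep('scene',['handle_grip','clamp_pad'],'s5.png')
```

```text
t 32.4 nest xyz [ 0.1985 -0.0003  0.0735] rot [ 0.02  0.03 -0.01] open 0.002 F nest xyz [-0.7 -0.3 -0.1]
scene handle_grip 0.69 [0.6132 0.3076 0.2272]
scene clamp_pad 0.62 [0.4272 0.2023 0.0917]
    handle_grip nest [0.2026 0.0021 0.0624]
    clamp_pad nest [-0.0483 -0.0013  0.0299]
```

The handle is at about z = 62. I'll press gently to the stop to make sure.

Call:
carry_out --motion '[0, 0, 0, 0.001, 0, 0, 1, 0, 0, 0, 0.001, 0, 0, 1, 0, 0, 0, 0.001, 0, 0, 1]'

```text
time_s: 32.85
eef_pos: [0.6085, 0.3022, 0.2341]
eef_rot: [0.818, -0.133, 0.52, 0.208]
wrist_force: [-0.5, -0.2, 0.6]
opening: 0.0
```

Run:
```python
from h import *
innest()
```

```text
t 32.85 nest xyz [ 0.1995 -0.0004  0.0715] rot [ 0.01 -0.08 -0.03] open 0.0 F nest xyz [-0.2  0.1  0.8]
```

Call:
carry_out --motion '[0, 0, 0, 0.0015, 0, 0, 1, 0, 0, 0, 0.001, 0, 0, 1]'

```text
time_s: 33.05
eef_pos: [0.6097, 0.3028, 0.2325]
eef_rot: [0.818, -0.133, 0.52, 0.208]
wrist_force: [-3.1, -1.0, 2.3]
opening: -0.0
```

Run:
```python
from h import *
innest()
```

```text
t 33.05 nest xyz [ 0.2    -0.0005  0.0695] rot [-0.   -0.13 -0.04] open -0.0 F nest xyz [-1.9  0.6  3.4]
```

Call:
carry_out --motion '[0, 0, 0, 0.001, 0, 0, 1, 0, 0, 0, 0.001, 0, 0, 1]'

```text
time_s: 33.25
eef_pos: [0.6104, 0.3032, 0.2311]
eef_rot: [0.818, -0.133, 0.52, 0.208]
wrist_force: [-5.1, -2.3, 4.1]
opening: 0.003
```

Run:
```python
from h import *
innest()
```

```text
t 33.25 nest xyz [ 0.2001 -0.0005  0.0679] rot [-0.02 -0.13 -0.05] open 0.003 F nest xyz [-3.3  0.4  6. ]
```

Soft resistance, so this is the springy stretch before the dead point. I'll continue.

Call:
carry_out --motion '[0, 0, 0, 0.002, 0, 0, 1, 0, 0, 0, 0.002, 0, 0, 1, 0, 0, 0, 0.001, 0, 0, 1]'

```text
time_s: 33.55
eef_pos: [0.6124, 0.3043, 0.2275]
eef_rot: [0.818, -0.133, 0.519, 0.208]
wrist_force: [-5.2, -2.4, 6.4]
opening: 0.002
```

Run:
```python
from h import *
innest();rep('scene',['handle_grip','clamp_pad'],'s6.png')
```

```text
t 33.55 nest xyz [ 0.2007 -0.0005  0.0636] rot [-0.04 -0.18 -0.06] open 0.002 F nest xyz [-2.5  0.4  8.2]
scene handle_grip 0.74 [0.6132 0.3069 0.2203]
scene clamp_pad none
    handle_grip nest [0.1994 0.0015 0.0563]
```

Call:
carry_out --motion '[0, 0, 0, -0.004, 0, 0, 1, 0, 0, 0, -0.008, 0, 0, 1, 0, 0, 0, -0.015, 0, 0, 1, 0, 0, 0, -0.02, 0, 0, 1, 0, 0, 0, -0.02, 0, 0, 1, 0, 0, 0, -0.01, 0, 0, 1, 0, 0, 0, 0, 0, 0, 1, 0, 0, 0, 0, 0, 0, 1]'

```text
time_s: 34.5
eef_pos: [0.5818, 0.2876, 0.3021]
eef_rot: [0.819, -0.133, 0.519, 0.208]
wrist_force: [-0.4, -0.8, -0.9]
opening: 0.004
```

Run:
```python
from h import *
innest();rep('scene',['handle_grip','clamp_pad','stencil_center'],'s7.png');rep('side',['handle_grip','clamp_pad','stencil_center'],'d7.png');rep('wrist',['handle_grip','clamp_pad','stencil_center'],'w11.png')
```

```text
t 34.5 nest xyz [ 0.2006 -0.0005  0.1459] rot [-0.02 -0.27 -0.08] open 0.004 F nest xyz [-1.1 -0.5 -0.5]
scene handle_grip 0.66 [0.608  0.306  0.2259]
scene clamp_pad 0.48 [0.6072 0.3069 0.2305]
scene stencil_center 0.87 [0.4609 0.2234 0.1323]
    handle_grip nest [0.1972 0.0032 0.0635]
    clamp_pad nest [0.1989 0.0043 0.0677]
    stencil_center nest [0.0048 0.001  0.05  ]
side handle_grip none
side clamp_pad none
side stencil_center none
wrist handle_grip 0.83 [0.6091 0.3035 0.2276]
wrist clamp_pad none
wrist stencil_center none
    handle_grip nest [0.1978 0.0004 0.0651]
```

The handle stays at about (197, 64) with the fingers away from it, so it is locked. Backing off for a final look.

Call:
carry_out --motion '[0, 0, 0, -0.02, 0, -0.01, -1, 0, 0, 0, -0.02, 0, -0.025, -1, 0, 0, 0, -0.015, 0, -0.035, -1, 0, 0, 0, -0.01, 0, -0.04, -1, 0, 0, 0, 0, 0, -0.04, -1, 0, 0, 0, 0, 0, -0.035, -1, 0, 0, 0, 0, 0, -0.025, -1, 0, 0, 0, 0, 0, -0.01, -1, 0, 0, 0, 0, 0, 0, -1, 0, 0, 0, 0, 0, 0, -1]'

```text
time_s: 36.1
eef_pos: [0.3773, 0.1763, 0.2658]
eef_rot: [0.82, -0.134, 0.516, 0.208]
wrist_force: [-0.9, -0.0, 0.4]
opening: 1.004
```

Run:
```python
from h import *
innest();rep('wrist',['handle_grip','clamp_pad','stencil_center','stencil_windows'],'w12.png');innest()
rep('side',['handle_grip','clamp_pad','label_roll','tape_roll','pen'],'d8.png');rep('scene',['label_roll','tape_roll','pen'],'s8.png')
a=cv2.imread('pics/w12.png');d=cv2.imread('pics/d8.png')[190:340,80:270]
cv2.imwrite('pics/c12.png',np.hstack([cv2.resize(a,(440,330)),cv2.resize(d,(360,284)) if False else cv2.copyMakeBorder(cv2.resize(d,(360,284)),0,46,0,0,0)]))
```

```text
t 36.1 nest xyz [-0.0257 -0.0004  0.2114] rot [-0.13 -0.53 -0.24] open 1.004 F nest xyz [-0.5  0.4  0.7]
wrist handle_grip 0.81 [0.6084 0.304  0.2269]
wrist clamp_pad 0.44 [0.4909 0.2368 0.1544]
wrist stencil_center 0.55 [0.4623 0.2243 0.1224]
wrist stencil_windows 0.79 [0.427  0.2015 0.0916]
    handle_grip nest [0.1971 0.0012 0.0646]
    clamp_pad nest [ 0.0438 -0.0015  0.0561]
    stencil_center nest [0.0021 0.0011 0.0403]
    stencil_windows nest [-0.0489 -0.0019  0.0301]
t 36.35 nest xyz [-2.570e-02 -1.000e-04  2.111e-01] rot [-0.17 -0.45 -0.18] open 0.998 F nest xyz [ 0.3 -0.4  0.1]
side handle_grip 0.8 [0.6133 0.3001 0.2208]
side clamp_pad none
side label_roll 0.58 [ 0.3914 -0.0316  0.0042]
side tape_roll 0.61 [ 0.6797 -0.1111  0.0022]
side pen 0.83 [0.3996 0.3941 0.0036]
    handle_grip nest [ 0.1967 -0.0046  0.0581]
    label_roll nest [-0.2152 -0.1896  0.0112]
    tape_roll nest [-0.0212 -0.3974 -0.0814]
    pen nest [-0.0243  0.1802 -0.0785]
scene label_roll 0.59 [ 0.3972 -0.0248  0.0014]
scene tape_roll 0.84 [ 0.6874 -0.1119  0.0017]
scene pen 0.57 [ 0.4006  0.3951 -0.002 ]
    label_roll nest [-0.2089 -0.1864  0.0051]
    tape_roll nest [-0.0157 -0.4018 -0.0846]
    pen nest [-0.0255  0.1806 -0.0842]
```

View pics/c12.png

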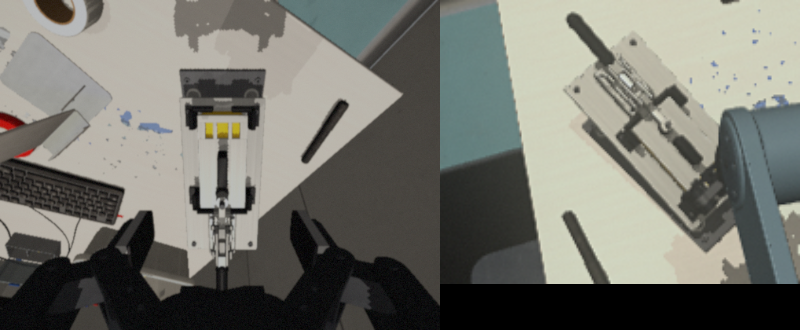

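The bar lies down over the stencil, with the pad at about (44, 0, 56), and the handle lies back uphill at about (197, 62), which is the locked position. Everything else is in place, so I'm handing in.

```bash
python3 -c "
from bench import ctrl
print(ctrl.hand_in(), ctrl.get_obs()['time_s'])"
```

```text
the job is handed in; nothing more can be done
the job is handed in; nothing more can be done
```

The jig is loaded and clamped, and I handed the job in at about 36 s of the 72 s allowed. The hand-in gives no verdict, so success is judged only from my own checks.

**What I did:** I laid the instrument in the nest with its display uphill. I then laid the stencil on it with its windows downhill. Last, I pushed the clamp handle over, pressed it down to its stop and moved the arm clear.

**Last checks** (nest frame, mm):

| Point | Measured | Target |
|---|---|---|
| Stencil centre | 2, 1, 40 (seen as 2, 0, 43 before clamping) | 0, 0, 43 |
| Stencil windows | x = -49 | x = -49 |
| Handle, wrist camera | 197, 65 (x, z) | 197, 62 locked |
| Handle, side camera | 197, 58 (x, z) | 197, 62 locked |
| Clamp pad | 44, -2, 56 | x = 44, y = 0 |

- **Clamp:** the handle stayed down after the fingers were taken away.
- **Loose things:** the label roll, tape roll and pen read within about 6 mm of their first positions, which is camera noise.

**Checks that disagreed or could not be made:**
- **Seating the instrument:** the wrist force briefly reached about 92 N (limit 120 N), because the arm is stiff on contact.
- **Instrument height:** the camera gave 7.4 mm for its centre, just under the 7.5 mm limit. The rectified picture showed it properly seated.
- **Clamp pad:** some pad readings from the scene camera were plainly false and I ignored them.
- **Not measured:** I could not read the pad force or the clamp joint angle directly, so I inferred the lock from the handle and pad positions.

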